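# Clamp a ceramic test block with the turnbuckle

### The job

Stand the white ceramic block with the red bands upright in the nest of the clamping fixture, between its two jaws, and let go of it. Then turn the turnbuckle by its red spokes so that both jaws draw in together until they hold the block firmly by feel, but stop before the brittle block is overloaded; do not push the jaws themselves, and leave everything else on the table where it is.

Things in the scene. Friction and masses are not known exactly. Their poses are not given: they have to be found in the camera images.
- coupon_center (a point): centre (half-way up) of the white ceramic test block with two red bands: upright, 34 x 34 mm and 70 mm tall, about 0.2 kg, z up, x and y square to its sides. It starts on a black rubber mat 3 mm thick left of the fixture, in a row along x with two bystander blocks of the same size (dark steel, blue), about 90 mm between centres; their order changes
- coupon: the same white block; this origin is the centre of its underside. Brittle: it cracks when a jaw presses it with more than 50 N
- nest (a point): centre of the nest floor, a yellow square on the fixture's base plate, 12 mm above the table. x points level from the hub to the nest, y along the line on which the jaws close, z up. Two dark lips 9 mm high on its +x and -x sides leave 38 mm between them; no lip in y. It lies 160 mm from hub along x
- hub (a point): point on the turnbuckle's level axis (along y) midway along its steel body (28 mm diameter, 80 mm long), 78 mm above the table; axes parallel to nest. From here four spokes stand out square to the axis, 90 degrees apart, like a capstan: each reaches 66 mm from the axis, its outer 36 mm a red sleeve 14 mm in diameter. Within 60 mm of the hub in y only the spokes stand up
- turnbuckle (a joint): turnbuckle angle, rad, 0 to 3.6; starts at 0.05 to 0.6 and stays where left. It grows, and the jaws close, when the upper spokes move towards -x of the hub (away from the nest, to the robot). At value v one spoke leans from vertical towards +x by 0.70 - v, the others at 90 degree steps from it. Right- and left-hand threads draw each jaw in by 4.5 mm per rad
- fixture: the fixture, aluminium plate 290 x 230 x 12 mm, fixed; origin on the table midway between hub and nest. Turning the turnbuckle free takes 0.35 N m (7 N at 50 mm from its axis); with both jaws on the block each 10 N of clamp force adds 0.09 N m (1.8 N at 50 mm). Wanted clamp force about 30 N (12 to 50): some 5 N more at 50 mm than turning free. Over 38 N it slips back to 38 N when let go
- jaw_left: left (+y) aluminium jaw slide, 104 mm tall at the hub, 78 mm at the nest, its inner side 69 mm from the middle; origin: the fixture's at turnbuckle 0, moves with the jaw. Its round black pad on a spring (30 N per mm, 22 mm diameter, centre 35 mm above the nest floor) has its face 29 mm from the nest's middle at turnbuckle 0
- jaw_right: right (-y) jaw slide, mirror image of the left, but its pad is a brass nose screw left screwed out by an unknown 0 to 6 mm towards the block, so the holding angle is not known beforehand (both jaws first touch at 2.0 to 2.7 rad). The block slides along y in the nest as the jaws close
- coupon_steel: the dark steel block (bystander, leave alone); origin at the centre of its underside
- coupon_blue: the blue block (bystander, leave alone); origin at the centre of its underside
- bottle: the bottle (bystander, leave alone); origin at the centre of its underside
- wrench: the wrench (bystander, leave alone); origin at the centre of its underside
- cup: the cup (bystander, leave alone); origin at the centre of its underside
- weight: the brass weight (bystander, leave alone); origin at the centre of its underside
There are look-alikes about, which are no part of the job. Several things look just like the coupon: the one meant starts farthest from the robot's base.

How it is judged:
By the outcome, as a careful person would: the job done as asked, in the order asked, and still so for the second after the job is handed in, with the robot touching nothing.
It also fails if it takes over 64 s, if anything falls off the work surface, if the arm or the gripper's body presses on something with over 40 N, if the wrist force passes 120 N, or if a joint passes its speed limit or range.

### The arm

A 6-joint arm with a two-finger parallel gripper is mounted at the origin on the work surface. World frame = base frame: x ahead of the robot, y to its left, z up, the work surface at z = 0. Lengths are in m, angles in rad, forces in N, time in s.
With the tool pointing down it reaches from about 0.35 to 0.725 m from the base axis. Payload 6 kg.
Tool frame: the origin (TCP) lies at the very end of the fingers, on their centre line; the grasp point (between the pads) lies 19 mm behind it; z points along the fingers, y is the direction in which the jaws open and shut (so a half turn about z gives the same grasp; the last joint's range is limited). The gripper opens to 85 mm and grips with 20 to 120 N. Pads are 22 mm wide; open, the fingers measure 114 mm over their backs; the gripper's body (76 mm by 85 mm) begins 54 mm behind the grasp point. The pads swing forward as they close: fully open they stand 13 mm farther back than shut.
Start: joints at [1.547, 0.04, 0.085, 0, -1.615, -0.334], TCP at [0.21, 0.562, 0.231] pointing down, gripper open.
Joint ranges: [-2.56, 2.56], [-1.29, 2.01], [-1.08, 1.49], [-3.29, 1.98], [-2.81, -0.18], [-2.99, 2.99]. Speed limits (rad/s): [2.57, 2.57, 3.01, 3.14, 3.14, 3.14].

### API

Orientations are given as a rotation vector (axis times angle).
In Python, from bench import * gives the robot as it stands.
- The arm moves only by the tool servo_tool, never from a script. Its arguments are lists of equal length, an entry for each row: "rotation": the turn, a rotation vector about the tool's x, y, z in rad, a list of three; "dp": the shift along the tool's x, y, z in mm, a list of three; "hand": the finger opening in mm, from 0 to 85.4. In form: {"rotation": [[rx, ry, rz], ...], "dp": [[dx, dy, dz], ...], "hand": [hand, ...]}. A call has 1 to 5 rows; each row is the pose to reach, as a shift and turn from the pose commanded when the call began, along the tool's axes at that moment; what a row does not reach only later rows make up. A row lasts 1/8 s, in which the tool goes at most 62.5 mm and 10.7 degrees, less where a joint would pass 70% of its speed; a pose out of reach is approached as far as the arm can. A call with a gripper value outside its range is refused whole. The fingers move at their own pace and stop on an object; the grip force is fixed at half the most. Time passes only in rows, so rows that repeat a pose let the fingers close. It gives the time, the measured TCP pose, the force and the opening at its end, in the units of the state.
- observe(): the state, without advancing time (a new reading comes with each control period).
- grab_frame(name): name is "scene" or "side" or "wrist"; returns the picture (420x560x3 uint8, blue, green, red); there is no depth.
- camera_info(name): a dict with "K" (3x3 intrinsics, pixels), "dist_coeffs" ([k1, k2, p1, p2, k3] as OpenCV has them; the pictures are not rectified), "position" and "orientation" of the camera in the world. Camera axes: x right, y up, looking along -z (the intrinsics and any distortion apply to the point x, -y, -z); pixel columns grow to the right and rows downward; lengths in m; the calibration is good to about 2 mm. A picture is of the moment at which its call begins: read the wrist's pose just before it. camera_info takes no time and is no camera call; for the wrist camera it gives the pose at the moment of the call.
- sign_off(): hands the job in, once; it reports no verdict.
Trained networks look in the newest picture that a camera, given by its name, has taken for a name from the list of things; names that differ only in an ending like _2 or _b are one class to them, and where a whole thing is asked for, a point or a joint stands for the part that bears it (a point fixed in the world has none). Each returns a list of dicts, best first, with "conf" (0 to 1); they miss things now and then, are a little off and sometimes report something else, mostly with a low value. They report only what shows in the picture. A call takes as long as a camera call. They do not tell look-alikes from the thing itself.
- find_in(camera, label): "box" ([centre column, centre row, width, height] in pixels, round what is visible of it).
The state is a dict: "time": time; "joint_positions": joint angles; "joint_velocities": joint speeds; "joint_torque": joint torques, N m; "tcp_pos": TCP position; "tcp_rot": TCP orientation; "ft_force": force on the tool from outside, world axes, zero at the start; "wrist_torque": the same for the moment, N m; "width": finger opening in m.
Only numpy, scipy, OpenCV 4.12 (cv2) and the standard library are available. Lean on these libraries where they do the work, as an engineer would, in place of code of your own. Each camera call takes 0.05 s, during which the arm holds its last target. There are 200 camera calls.

## Working session

There is one attempt and no reset: what is moved stays moved. The work goes in short steps, Python scripts to look and compute and a tool call to move; the robot and the scene stay as the last step left them, time stands still between calls to the robot, and variables do not carry over. Pictures are saved under pics/ and viewed, about 8 in all and at most 12, crops included, and the job is handed in when it is done.

Besides the shell and the picture viewer there is one more tool, called after "Request:" by a JSON object that holds its "name" and its "arguments", one argument or row to a line. servo_tool: Moves the arm, as the interface text tells. Its arguments: {"type":"object","properties":{"rotation":{"type":"array"},"dp":{"type":"array"},"hand":{"type":"array"}},"required":["rotation","dp","hand"]}

```bash
ls; mkdir -p pics; python3 - <<'E'
from bench import *
import cv2,numpy as np
s=observe();print(s)
for n in("scene","side"):
    im=grab_frame(n);cv2.imwrite(f"pics/{n}1.png",im)
    c=camera_info(n);print(n,c)
    for l in("coupon","fixture","turnbuckle","jaw_left","jaw_right","coupon_steel","coupon_blue"):
        print(l,[(np.round(d["box"]).tolist(),round(d["conf"],2)) for d in find_in(n,l)][:4])
a=cv2.imread("pics/scene1.png");b=cv2.imread("pics/side1.png")
E
```

```text
pics
{'time': 0.0, 'joint_positions': array([ 1.54667992e+00,  4.08067774e-02,  8.37905204e-02, -4.86737856e-04,
       -1.61552191e+00, -3.33711319e-01]), 'joint_velocities': array([ 1.45765308e-04, -6.16560393e-04, -6.82888043e-05,  7.27913504e-04,
       -5.96627744e-04,  5.90558766e-05]), 'joint_torque': array([ 5.17983335e-04, -3.68194520e+01,  3.47411120e+01,  6.93196803e+00,
       -5.37350585e-03, -8.42271746e-07]), 'tcp_pos': array([0.2099374 , 0.56170573, 0.23026604]), 'tcp_rot': array([ 3.08968381e+00, -5.58728001e-01, -3.32660044e-04]), 'ft_force': array([ 0.21562274, -0.14274235,  0.01657335]), 'wrist_torque': array([-0.01785134, -0.03381983, -0.02709816]), 'width': 0.08522337616432975}
scene {'K': array([[527.42715394,   0.        , 281.1673362 ],
       [  0.        , 527.42715394, 208.1404171 ],
       [  0.        ,   0.        ,   1.        ]]), 'dist_coeffs': array([-0.01271328,  0.        ,  0.        ,  0.        ,  0.        ]), 'position': array([ 1.3820157 , -0.71846714,  0.86059085]), 'orientation': array([0.9065667 , 0.44120929, 0.87609472])}
coupon [([346.0
[... 719 characters left out ...]
[-0.01210538,  0.        ,  0.        ,  0.        ,  0.        ]), 'position': array([-0.1798635 , -0.88521464,  0.7883997 ]), 'orientation': array([ 0.95779828, -0.32201072, -0.619936  ])}
coupon [([223.0, 207.0, 10.0, 22.0], 0.83), ([231.0, 178.0, 17.0, 22.0], 0.79), ([175.0, 203.0, 18.0, 23.0], 0.78), ([249.0, 199.0, 16.0, 22.0], 0.61)]
fixture [([298.0, 221.0, 114.0, 78.0], 0.64)]
turnbuckle [([278.0, 209.0, 32.0, 43.0], 0.65)]
jaw_left [([284.0, 203.0, 57.0, 42.0], 0.86)]
jaw_right [([317.0, 224.0, 50.0, 41.0], 0.84)]
coupon_steel [([209.0, 190.0, 16.0, 28.0], 0.78), ([246.0, 169.0, 10.0, 20.0], 0.27)]
coupon_blue [([247.0, 172.0, 14.0, 19.0], 0.58), ([230.0, 176.0, 13.0, 27.0], 0.38)]
```

```bash
python3 - <<'E'
import cv2
for n,(x,y,w,h) in dict(scene=(215,135,240,180),side=(140,140,240,160)).items():
    a=cv2.imread(f"pics/{n}1.png")[y:y+h,x:x+w]; k=800/w if 800/w*h<=600 else 600/h
    cv2.imwrite(f"pics/{n}1c.png",cv2.resize(a,None,fx=k,fy=k,interpolation=2)); print(k)
E
```

```text
3.3333333333333335
3.3333333333333335
```

View pics/scene1c.png

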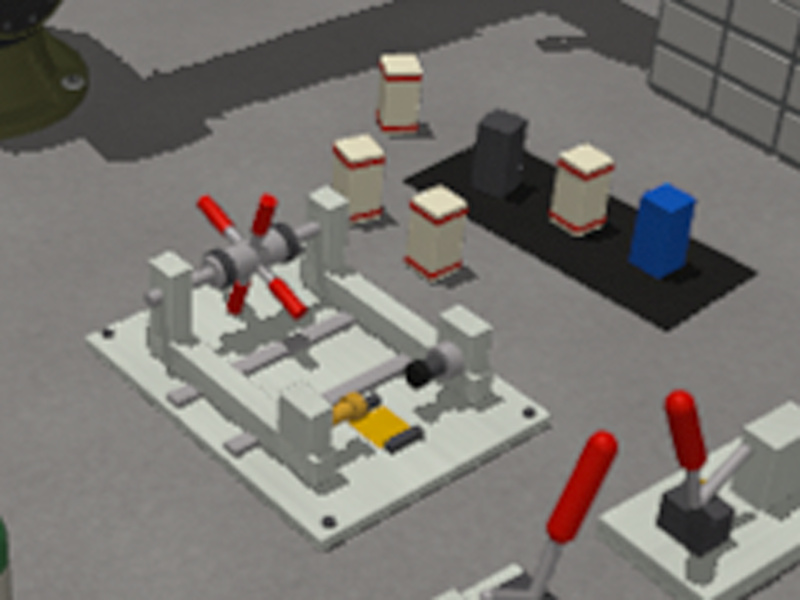

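View pics/side1c.png

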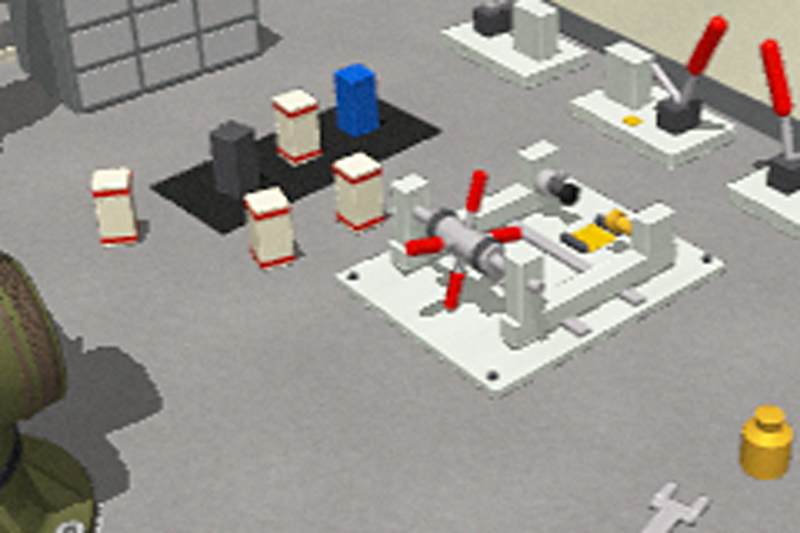

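The white block between the steel and blue ones (scene px (389,192), side px (229,178)) is the target. The fixture has its hub at left and its nest at lower right, around scene px (330,263). Next I back-project the plate corners, nest and blocks.

```bash
cat > h.py <<'E'
import cv2,numpy as np
from scipy.spatial.transform import Rotation as R
def ray(c,p):
    u=cv2.undistortPoints(np.array([[p]],float),c["K"],c["dist_coeffs"])[0,0]
    d=R.from_rotvec(c["orientation"]).apply([u[0],-u[1],-1]); return c["position"],d
def onz(c,p,z):
    o,d=ray(c,p); return o+d*(z-o[2])/d[2]
def proj(c,P):
    q=R.from_rotvec(c["orientation"]).inv().apply(np.atleast_2d(P)-c["position"])*[1,-1,-1]
    return cv2.projectPoints(q,np.zeros(3),np.zeros(3),c["K"],c["dist_coeffs"])[0][:,0]
E
python3 - <<'E'
from bench import *
from h import *
sc,sd=camera_info("scene"),camera_info("side")
S=lambda x,y:(215+x/3.3333-.35,135+y/3.3333-.35)
D=lambda x,y:(140+x/3.3333-.35,140+y/3.3333-.35)
for n,c,pts in(("scene",sc,[S(88,338),S(325,540),S(550,413)]),("side",sd,[D(337,277),D(495,388),D(722,262)])):
    print(n,"corners",np.round([onz(c,p,.012) for p in pts],4).tolist())
print("bolts",np.round([onz(sc,S(*p),.012) for p in((108,333),(329,522),(529,412))],4).tolist(),np.round([onz(sd,D(*p),.012) for p in((351,276),(491,376),(711,260))],4).tolist())
# block centers at mid height (visible box centre)
print("coupon",onz(sc,(389.3,192),.038),onz(sd,(229.2,178.3),.038))
print("steel",onz(sc,(364.5,181),.038),onz(sd,(210,187.5),.038))
print("blue",onz(sc,(413.5,204),.038),onz(sd,(247,170),.038))
for nm,a,b in (("w1",S(400,93),D(115,206)),("w2",S(358,178),D(270,228)),("w3",S(436,231),D(359,191))): print(nm,onz(sc,a,.035),onz(sd,b,.035))
print("nestyellow",onz(sc,S(383,425),.012),onz(sd,D(594,236),.012))
print("tb body",onz(sc,S(251,252),.078),onz(sd,D(466,243),.078))
for nm,a,b in (("cup etc",S(0,0),D(0,0)),):pass
E
```

```text
scene corners [[0.4296, -0.1388, 0.012], [0.7157, -0.1269, 0.012], [0.7057, 0.0991, 0.012]]
side corners [[0.4147, 0.0825, 0.012], [0.4252, -0.1393, 0.012], [0.7115, -0.1291, 0.012]]
bolts [[0.433, -0.1221, 0.012], [0.7032, -0.1134, 0.012], [0.6958, 0.0868, 0.012]] [[0.4258, 0.0755, 0.012], [0.4328, -0.1246, 0.012], [0.7059, -0.1201, 0.012]]
coupon [0.52362843 0.31410418 0.038     ] [0.51952815 0.30855608 0.038     ]
steel [0.43725655 0.29647461 0.038     ] [0.43276409 0.29538573 0.038     ]
blue [0.60749272 0.32541694 0.038     ] [0.60460536 0.32015183 0.038     ]
w1 [0.29654772 0.29927705 0.035     ] [0.29669868 0.29592324 0.035     ]
w2 [0.39266518 0.16757633 0.035     ] [0.39375286 0.16380375 0.035     ]
w3 [0.49527233 0.16850996 0.035     ] [0.49894878 0.16572185 0.035     ]
nestyellow [ 0.64450477 -0.01441502  0.012     ] [ 0.64849556 -0.01851978  0.012     ]
tb body [ 0.48164349 -0.01862106  0.078     ] [ 0.48272772 -0.02841426  0.078     ]
```

```bash
cat >> h.py <<'E'
def goal(x,y,z,yaw,tilt=0):
    # tool down, tool x at world angle yaw (deg); tilt (rad) about world -y: >0 leans gripper body to +x
    b=R.from_euler("z",yaw,degrees=True)*R.from_euler("x",180,degrees=True)
    return np.array([x,y,z]),R.from_euler("y",tilt)*b
def rel(s,g):
    r0=R.from_rotvec(s["tcp_rot"]); return r0.inv().apply(g[0]-s["tcp_pos"])*1e3,(r0.inv()*g[1]).as_rotvec()
def plan(s,g,n=None):
    d,w=rel(s,g); k=max(np.linalg.norm(d)/60,np.linalg.norm(w)/.18,1) if n is None else n
    print("n",round(k,1),"full d",np.round(d,1).tolist(),"w",np.round(w,3).tolist())
    for i in range(1,int(np.ceil(k))+1): f=min(1,i/k); print(np.round(w*f,3).tolist(),np.round(d*f,1).tolist())
E
python3 - <<'E'
from bench import *
from h import *
plan(observe(),goal(.5215,.311,.23,-81.1))
E
```

```text
n 6.7 full d [379.6, 126.1, 1.3] w [0.0, -0.0, 1.058]
[0.0, -0.0, 0.159] [56.9, 18.9, 0.2]
[0.0, -0.0, 0.317] [113.9, 37.8, 0.4]
[0.0, -0.0, 0.476] [170.8, 56.7, 0.6]
[0.0, -0.0, 0.635] [227.8, 75.6, 0.8]
[0.0, -0.0, 0.793] [284.7, 94.5, 1.0]
[0.0, -0.0, 0.952] [341.7, 113.5, 1.2]
[0.0, -0.0, 1.058] [379.6, 126.1, 1.3]
```

Request:
{"name": "servo_tool", "arguments": {
  "rotation": [
    [0,0,0.16],
    [0,0,0.32],
    [0,0,0.48],
    [0,0,0.64],
    [0,0,0.79]
  ],
  "dp": [
    [57,19,0],
    [114,38,0],
    [171,57,0],
    [228,76,0],
    [285,95,0]
  ],
  "hand": [85,85,85,85,85]
}}

```text
time: 1.42
tcp_pos: [0.445, 0.3718, 0.2316]
tcp_rot: [-2.634, 1.711, -0.0]
ft_force: [-0.2, 0.8, 1.3]
width: 0.0852
```

```bash
python3 - <<'E'
from bench import *
from h import *
plan(observe(),goal(.5215,.311,.23,-81.1))
E
```

```text
n 1.6 full d [86.6, -45.2, 1.6] w [-0.0, 0.0, 0.263]
[-0.0, 0.0, 0.161] [53.2, -27.7, 1.0]
[-0.0, 0.0, 0.263] [86.6, -45.2, 1.6]
```

Request:
{"name": "servo_tool", "arguments": {
  "rotation": [
    [0,0,0.16],
    [0,0,0.263],
    [0,0,0.263]
  ],
  "dp": [
    [53,-28,1],
    [87,-45,1.5],
    [87,-45,1.5]
  ],
  "hand": [85,85,85]
}}

```text
time: 1.8
tcp_pos: [0.5221, 0.3103, 0.2292]
tcp_rot: [2.386, -2.042, 0.0]
ft_force: [-1.2, 0.6, -0.2]
width: 0.0848
```

```bash
python3 - <<'E'
from bench import *
from h import *
s=observe();c=camera_info("wrist");im=grab_frame("wrist");cv2.imwrite("pics/w1.png",im)
print(s["tcp_pos"],c["position"],c["orientation"],c["K"][0],c["dist_coeffs"])
for l in("coupon","coupon_steel","coupon_blue"):
    print(l,[(np.round(d["box"]).tolist(),round(d["conf"],2)) for d in find_in("wrist",l)][:4])
P=[(.5215+a*.017,.311+b*.017,z) for z in(.003,.073) for a in(-1,1) for b in(-1,1)]
print(proj(c,P).round().tolist())
E
```

```text
[0.52214911 0.31028295 0.22921354] [0.53247036 0.24359587 0.37311002] [-0.03377678  0.39835765 -2.96119763] [309.03671909   0.         279.9615822 ] [0.01714101 0.         0.         0.         0.        ]
coupon [([436.0, 64.0, 79.0, 61.0], 0.88), ([282.0, 198.0, 41.0, 49.0], 0.65), ([488.0, 212.0, 82.0, 51.0], 0.64), ([332.0, 48.0, 45.0, 56.0], 0.59)]
coupon_steel [([361.0, 194.0, 47.0, 44.0], 0.56)]
coupon_blue [([204.0, 197.0, 48.0, 39.0], 0.74)]
[[296.0, 173.0], [291.0, 200.0], [268.0, 169.0], [264.0, 196.0], [300.0, 184.0], [294.0, 216.0], [265.0, 178.0], [261.0, 211.0]]
```

View pics/w1.png

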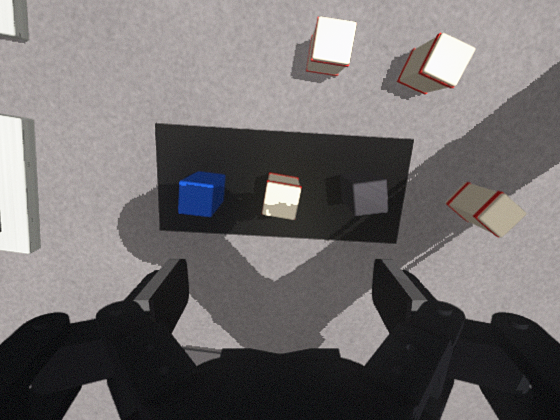

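The white target is at (282,198), flanked by blue at left and steel at right. I zoom in to get its yaw.

```bash
python3 - <<'E'
import cv2
a=cv2.imread("pics/w1.png")[165:230,250:315]
cv2.imwrite("pics/w1c.png",cv2.resize(a,None,fx=9,fy=9,interpolation=cv2.INTER_NEAREST))
E
```

```text
(no output)
```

View pics/w1c.png

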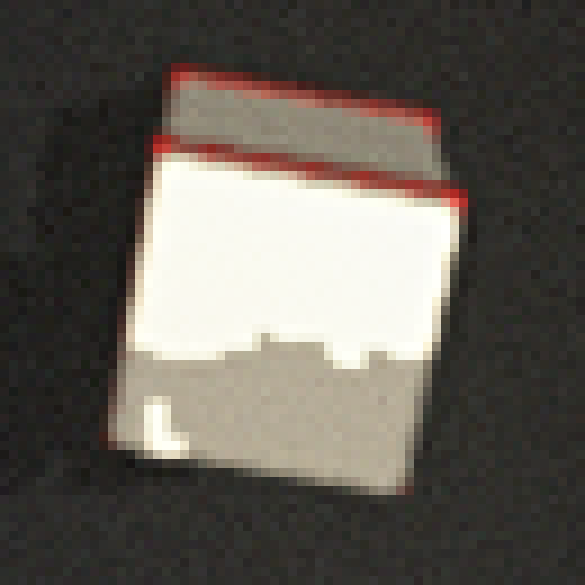

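```bash
python3 - <<'E'
from bench import *
from h import *
c=camera_info("wrist");s=observe()
q=[onz(c,(250+x/9-.5,165+y/9-.5),.073)[:2] for x,y in((155,148),(465,204),(410,492),(108,445))]
q=np.array(q);print(q.round(4).tolist(),q.mean(0))
for i in range(4):
    e=q[(i+1)%4]-q[i];print(np.linalg.norm(e).round(4),np.degrees(np.arctan2(e[1],e[0])).round(1))
E
```

```text
[[0.5348, 0.2995], [0.5003, 0.3002], [0.5005, 0.3337], [0.535, 0.3337]] [0.51763066 0.3167667 ]
0.0345 178.9
0.0335 89.6
0.0345 0.0
0.0342 -90.3
```

```bash
python3 - <<'E'
from bench import *
from h import *
from scipy.optimize import least_squares
S={"scene":(389.3,192.0,17.5,26.5),"side":(229.3,178.2,13.6,22)}
im={n:cv2.imread(f"pics/{n}1.png").astype(int) for n in S}
C={n:camera_info(n) for n in S}
def hull(n,x,y):
    P=[(x+a*.017,y+b*.017,z) for z in(.003,.073) for a in(-1,1) for b in(-1,1)]
    p=proj(C[n],P);return p
for n in S:
    # segment white/red against black/grey mat near
    x,y,w,h=S[n]; X0,Y0=int(x-16),int(y-22)
    a=im[n][Y0:Y0+44,X0:X0+32]; m=((a[...,2]>110)&(a[...,2]-a[...,0]>14)).astype(np.uint8)
    k,l,st,ce=cv2.connectedComponentsWithStats(m); j=l[22,16] or 1+np.argmax(st[1:,4])
    b=st[j];print(n,"seg",b[0]+X0,b[1]+Y0,b[0]+b[2]+X0,b[1]+b[3]+Y0)
    for xy in((.5176,.3168),(.5215,.311)):
        p=hull(n,*xy);print(xy,p.min(0).round(1)+.5,p.max(0).round(1)+.5)
E
```

```text
scene seg 380 178 400 206
(0.5176, 0.3168) [379.2 176.9] [399.  205.7]
(0.5215, 0.311) [378.8 178.1] [398.6 206.9]
side seg 221 167 237 190
(0.5176, 0.3168) [220.5 166.3] [235.3 190. ]
(0.5215, 0.311) [222.4 166.5] [237.1 190.2]
```

```bash
python3 - <<'E'
from bench import *
from h import *
s=observe()
plan(s,goal(.5185,.316,.11,-90));print(rel(s,goal(.5185,.316,.040,-90)))
E
```

```text
n 2.0 full d [-3.2, 1.0, 119.9] w [-0.0, 0.0, 0.162]
[-0.0, 0.0, 0.081] [-1.6, 0.5, 60.0]
[-0.0, 0.0, 0.162] [-3.2, 1.0, 119.9]
(array([ -3.19238647,   1.0038061 , 189.92279695]), array([-7.00367318e-05,  2.09789917e-04,  1.61540181e-01]))
```

Request:
{"name": "servo_tool", "arguments": {
  "rotation": [
    [0,0,0.162],
    [0,0,0.162],
    [0,0,0.162],
    [0,0,0.162],
    [0,0,0.162]
  ],
  "dp": [
    [-3.2,1,50],
    [-3.2,1,95],
    [-3.2,1,135],
    [-3.2,1,170],
    [-3.2,1,190]
  ],
  "hand": [60,60,60,60,60]
}}

```text
time: 2.62
tcp_pos: [0.5177, 0.3157, 0.038]
tcp_rot: [2.22, -2.22, -0.0]
ft_force: [-0.1, -0.3, 0.9]
width: 0.0602
```

Request:
{"name": "servo_tool", "arguments": {
  "rotation": [
    [0,0,0],
    [0,0,0],
    [0,0,0],
    [0,0,0]
  ],
  "dp": [
    [0,0,0],
    [0,0,0],
    [0,0,0],
    [0,0,0]
  ],
  "hand": [20,20,20,20]
}}

```text
time: 3.12
tcp_pos: [0.5194, 0.3158, 0.041]
tcp_rot: [-2.218, 2.222, 0.0]
ft_force: [-1.4, 0.1, 1.5]
width: 0.0331
```

```bash
python3 - <<'E'
from bench import *
from h import *
s=observe();print(s["tcp_pos"],s["width"],s["ft_force"])
grab=grab_frame("wrist");cv2.imwrite("pics/w2.png",grab)
plan(s,goal(.5185,.316,.18,-90));
E
```

```text
[0.51938621 0.31582857 0.04099139] 0.033127787774266663 [-1.35142327  0.10362262  1.52660286]
n 2.3 full d [-0.4, 0.7, -139.0] w [-0.001, 0.001, -0.002]
[-0.0, 0.001, -0.001] [-0.2, 0.3, -60.0]
[-0.001, 0.001, -0.002] [-0.3, 0.6, -120.0]
[-0.001, 0.001, -0.002] [-0.4, 0.7, -139.0]
```

Request:
{"name": "servo_tool", "arguments": {
  "rotation": [
    [0,0,0],
    [0,0,0],
    [0,0,0],
    [0,0,0]
  ],
  "dp": [
    [0,0,-40],
    [0,0,-90],
    [0,0,-140],
    [0,0,-150]
  ],
  "hand": [20,20,20,20]
}}

```text
time: 3.68
tcp_pos: [0.5204, 0.316, 0.1947]
tcp_rot: [-2.214, 2.219, -0.001]
ft_force: [0.5, -0.8, -3.5]
width: 0.0333
```

```bash
python3 - <<'E'
from bench import *
from h import *
s=observe();print(s["tcp_pos"],s["width"],s["ft_force"])
plan(s,goal(.6455,.065,.19,-87.7));
E
```

```text
[0.5203794  0.31598291 0.19468585] 0.03330502840716963 [ 0.50223249 -0.8422623  -3.48733452]
n 4.7 full d [250.7, -125.6, 4.3] w [-0.006, 0.004, -0.042]
[-0.001, 0.001, -0.009] [53.6, -26.9, 0.9]
[-0.002, 0.002, -0.018] [107.3, -53.8, 1.8]
[-0.004, 0.003, -0.027] [160.9, -80.6, 2.8]
[-0.005, 0.004, -0.036] [214.5, -107.5, 3.7]
[-0.006, 0.004, -0.042] [250.7, -125.6, 4.3]
```

Request:
{"name": "servo_tool", "arguments": {
  "rotation": [
    [0,0,-0.01],
    [0,0,-0.02],
    [0,0,-0.03],
    [0,0,-0.04],
    [0,0,-0.04]
  ],
  "dp": [
    [40,-20,1],
    [94,-47,2],
    [148,-74,3],
    [205,-103,4],
    [250,-125.5,4]
  ],
  "hand": [20,20,20,20,20]
}}

```text
time: 4.3
tcp_pos: [0.6442, 0.0628, 0.184]
tcp_rot: [2.261, -2.178, -0.002]
ft_force: [-0.2, 0.4, -2.6]
width: 0.033
```

Request:
{"name": "servo_tool", "arguments": {
  "rotation": [
    [0,0,0]
  ],
  "dp": [
    [0,0,0]
  ],
  "hand": [20]
}}

```text
time: 4.42
tcp_pos: [0.6444, 0.0614, 0.1835]
tcp_rot: [2.256, -2.182, -0.002]
ft_force: [-1.2, 1.1, -3.1]
width: 0.0334
```

```bash
python3 - <<'E'
from bench import *
from h import *
s=observe();c=camera_info("wrist");im=grab_frame("wrist");cv2.imwrite("pics/w3.png",im)
print(s["tcp_pos"],s["tcp_rot"],c["position"])
print(proj(c,[(.6455,-.018,.012),(.4855,-.025,.078)]).round().tolist())
cv2.imwrite("pics/w3b.png",cv2.resize(im,(784,588),interpolation=2))
E
```

```text
[0.64436078 0.06142173 0.1835232 ] [ 2.25552844e+00 -2.18229397e+00 -2.19291886e-03] [ 0.64690096 -0.00603321  0.32738711]
[[280.0, 114.0], [491.0, 107.0]]
```

View pics/w3b.png

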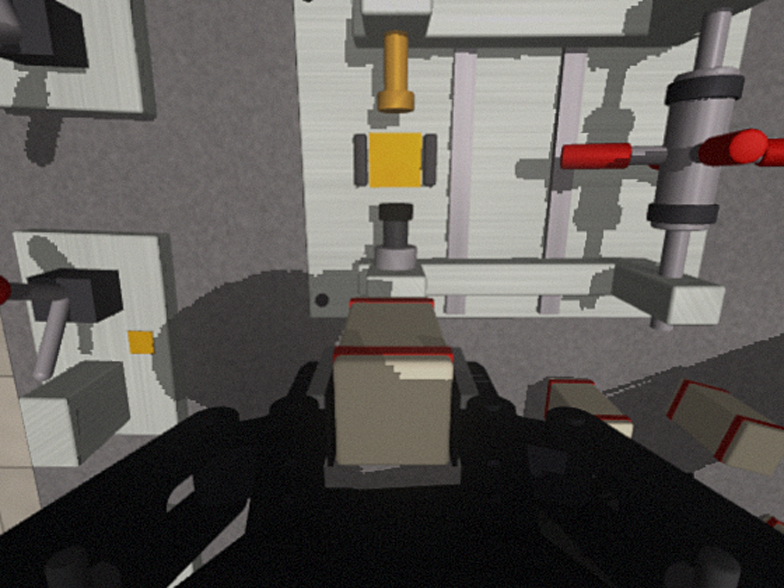

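Nest square centre at about (283,114) in original pixels, lips parallel to it. The block is held square, its bottom front edge at (250..309, 214), with the brass nose at the top and the black pad below. I compute nest and block with the same camera.

```bash
python3 - <<'E'
from bench import *
from h import *
s=observe();c=camera_info("wrist")
f=lambda x,y,z:onz(c,(x/1.4-.15,y/1.4-.15),z).round(4)[:2]
print("yellow",[f(*p,.012).tolist() for p in((370,133),(422,133),(423,187),(371,188))])
print("lips inner (top z .021)",f(367.5,135,.021),f(367.5,184,.021),f(423.5,135,.021),f(423.5,184,.021))
print("plate edge right x-far",f(296,20,.012),f(309,316,.012), f(665,317,.012))
print("bolt",f(322,299.5,.012))
zb=s["tcp_pos"][2]-.038
print("block bottom edge",f(350,299,zb),f(434,299,zb),"top edge",f(335,352,zb+.07),f(453,352,zb+.07),f(335,464,zb+.07),f(451,464,zb+.07))
print("nose tip",f(396,92,.047+.01),f(396,110,.047),"pad face",f(396,205,.047))
print("spokes: horiz red end",f(562,156,.078), "up red tip",f(748,146,.13), "body mid",f(686,150,.09))
print("yaw",R.from_rotvec(s["tcp_rot"]).as_matrix()[:,0],s["tcp_pos"])
E
```

```text
yellow [[0.6613, -0.0327], [0.6257, -0.0339], [0.6231, 0.0017], [0.6598, 0.0037]]
lips inner (top z .021) [ 0.6625 -0.0306] [0.6619 0.0009] [ 0.6253 -0.0319] [ 6.236e-01 -4.000e-04]
plate edge right x-far [ 0.7099 -0.0984] [0.7052 0.1003] [0.4334 0.092 ]
bolt [0.6952 0.0869]
block bottom edge [0.6624 0.0476] [0.6257 0.0464] top edge [0.6603 0.0431] [0.6275 0.042 ] [0.6603 0.079 ] [0.6256 0.0779]
nose tip [ 0.6448 -0.0511] [ 0.6443 -0.043 ] pad face [0.6423 0.0127]
spokes: horiz red end [ 0.5528 -0.0184] up red tip [ 0.4937 -0.0218] body mid [ 0.4938 -0.0225]
yaw [ 3.47852738e-02 -9.99394678e-01  5.11336055e-04] [0.64388475 0.0632591  0.18370507]
```

```bash
python3 - <<'E'
from bench import *
from h import *
plan(observe(),goal(.6437,-.016,.11,-87.6))
E
```

```text
n 1.8 full d [79.2, 2.7, 73.8] w [0.003, -0.001, -0.007]
[0.002, -0.0, -0.004] [43.9, 1.5, 40.9]
[0.003, -0.001, -0.007] [79.2, 2.7, 73.8]
```

Request:
{"name": "servo_tool", "arguments": {
  "rotation": [
    [0.001,0,-0.003],
    [0.003,0,-0.007],
    [0.003,0,-0.007],
    [0.003,0,-0.007],
    [0.003,0,-0.007]
  ],
  "dp": [
    [40,1.5,5],
    [79,2.7,20],
    [79,2.7,55],
    [79,2.7,74],
    [79,2.7,74]
  ],
  "hand": [20,20,20,20,20]
}}

```text
time: 5.1
tcp_pos: [0.6432, -0.0131, 0.1096]
tcp_rot: [2.271, -2.169, -0.0]
ft_force: [0.2, 0.0, -1.6]
width: 0.0335
```

```bash
python3 - <<'E'
from bench import *
from h import *
s=observe();print(s["tcp_pos"],s["ft_force"],s["width"]);plan(s,goal(.6437,-.016,.051,-87.6))
E
```

```text
[ 0.64315897 -0.01308332  0.10962446] [ 0.24527453  0.04885024 -1.61028675] 0.03349232233833395
n 1 full d [2.9, -0.5, 58.6] w [0.001, -0.001, 0.004]
[0.001, -0.001, 0.004] [2.9, -0.5, 58.6]
```

Request:
{"name": "servo_tool", "arguments": {
  "rotation": [
    [0,0,0],
    [0,0,0],
    [0,0,0],
    [0,0,0],
    [0,0,0]
  ],
  "dp": [
    [1,-0.3,15],
    [1,-0.3,30],
    [1,-0.3,42],
    [1,-0.3,50],
    [1,-0.3,52]
  ],
  "hand": [20,20,20,20,20]
}}

```text
time: 5.72
tcp_pos: [0.6446, -0.0151, 0.0591]
tcp_rot: [-2.27, 2.17, -0.003]
ft_force: [-0.7, -0.2, -2.1]
width: 0.0334
```

Request:
{"name": "servo_tool", "arguments": {
  "rotation": [
    [0,0,0],
    [0,0,0],
    [0,0,0]
  ],
  "dp": [
    [0,0,3],
    [0,0,5],
    [0,0,5]
  ],
  "hand": [20,20,20]
}}

```text
time: 6.1
tcp_pos: [0.6449, -0.015, 0.0549]
tcp_rot: [-2.269, 2.169, -0.003]
ft_force: [-0.5, 0.4, -3.4]
width: 0.0333
```

```bash
python3 - <<'E'
from bench import *
from h import *
s=observe();print(s["tcp_pos"],s["ft_force"],s["wrist_torque"],s["width"])
im=grab_frame("side");im2=grab_frame("scene")
a=cv2.resize(im[165:265,240:350],None,fx=3.6,fy=3.6,interpolation=2)
b=cv2.resize(im2[200:300,250:360],None,fx=3.6,fy=3.6,interpolation=2)
cv2.imwrite("pics/p1.png",np.hstack([a,b]))
E
```

```text
[ 0.64485883 -0.01496204  0.05485848] [-0.4598929   0.36318012 -3.39953483] [ 0.01515977  0.01318524 -0.00542158] 0.033319355657788055
```

View pics/p1.png

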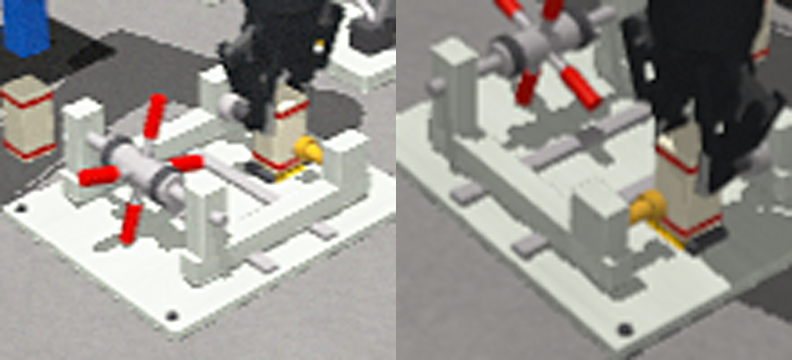

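The block is upright between the lips, with gaps to the nose and pad, still about 4 mm above the floor. I lower it until contact shows.

Request:
{"name": "servo_tool", "arguments": {
  "rotation": [
    [0,0,0],
    [0,0,0],
    [0,0,0]
  ],
  "dp": [
    [0,0,1.5],
    [0,0,3],
    [0,0,3]
  ],
  "hand": [20,20,20]
}}

```text
time: 6.58
tcp_pos: [0.6447, -0.015, 0.0516]
tcp_rot: [-2.27, 2.17, -0.003]
ft_force: [-0.1, -0.1, -3.6]
width: 0.0329
```

Request:
{"name": "servo_tool", "arguments": {
  "rotation": [
    [0,0,0],
    [0,0,0],
    [0,0,0]
  ],
  "dp": [
    [0,0,1],
    [0,0,1.5],
    [0,0,1.5]
  ],
  "hand": [20,20,20]
}}

```text
time: 6.95
tcp_pos: [0.6448, -0.015, 0.0503]
tcp_rot: [-2.269, 2.17, -0.003]
ft_force: [-0.3, -0.1, -2.3]
width: 0.0335
```

Request:
{"name": "servo_tool", "arguments": {
  "rotation": [
    [0,0,0],
    [0,0,0]
  ],
  "dp": [
    [0,0,0.8],
    [0,0,0.8]
  ],
  "hand": [20,20]
}}

```text
time: 7.2
tcp_pos: [0.645, -0.015, 0.05]
tcp_rot: [-2.269, 2.169, -0.004]
ft_force: [-1.1, -0.0, 0.3]
width: 0.0332
```

Request:
{"name": "servo_tool", "arguments": {
  "rotation": [
    [0,0,0],
    [0,0,0],
    [0,0,0],
    [0,0,0]
  ],
  "dp": [
    [0,0,0],
    [0,0,0],
    [0,0,0],
    [0,0,0]
  ],
  "hand": [56,56,56,56]
}}

```text
time: 7.7
tcp_pos: [0.6449, -0.015, 0.0496]
tcp_rot: [-2.269, 2.169, -0.004]
ft_force: [-1.0, -0.5, 0.5]
width: 0.056
```

Request:
{"name": "servo_tool", "arguments": {
  "rotation": [
    [0,0,0],
    [0,0,0],
    [0,0,0],
    [0,0,0],
    [0,0,0]
  ],
  "dp": [
    [0,0,-15],
    [0,0,-50],
    [0,0,-90],
    [0,0,-140],
    [0,0,-150]
  ],
  "hand": [56,56,40,10,0]
}}

```text
time: 8.32
tcp_pos: [0.646, -0.0152, 0.2061]
tcp_rot: [-2.265, 2.165, -0.013]
ft_force: [-0.5, 0.3, -0.4]
width: 0.0046
```

```bash
python3 - <<'E'
from bench import *
from h import *
s=observe();c=camera_info("wrist");print(s["tcp_pos"],s["ft_force"],s["width"],c["position"])
im=grab_frame("side");im2=grab_frame("scene")
a=cv2.resize(im[165:265,240:350],None,fx=3.6,fy=3.6,interpolation=2)
b=cv2.resize(im2[200:300,250:360],None,fx=3.6,fy=3.6,interpolation=2)
w=grab_frame("wrist"); cv2.imwrite("pics/w4.png",w)
w=cv2.resize(w[:210],(560,210)); t=np.hstack([a,b]); w=cv2.copyMakeBorder(w,0,0,0,t.shape[1]-560,0)
cv2.imwrite("pics/p2.png",np.vstack([t,w]))
print(proj(c,[(.6450,-.015,.012),(.485,-.022,.078)]).round().tolist())
E
```

```text
[ 0.64603665 -0.01523311  0.20613084] [-0.50841646  0.27615793 -0.36463115] 0.0046365321610828784 [ 0.64724019 -0.0828988   0.34987558]
[[282.0, 190.0], [461.0, 204.0]]
```

View pics/p2.png

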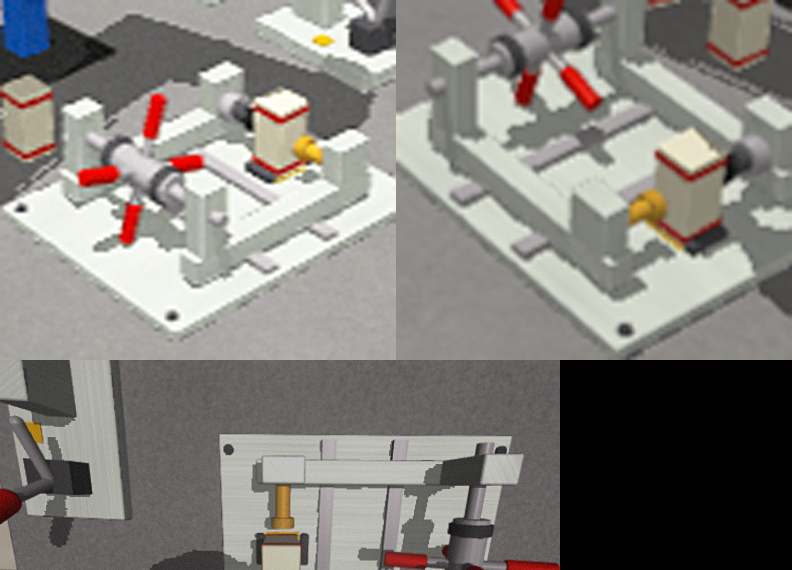

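Block stands upright in the nest, free of the nose and pad. Now I fit the hub position and the spoke angle from the red tips.

```bash
python3 - <<'E'
from bench import *
from h import *
from scipy.optimize import least_squares
sc,sd=camera_info("scene"),camera_info("side")
D=np.array([(159,98),(82,178),(200,162),(128,240)])/3.6+[240,165]-.35
S=np.array([(204,202),(268,200),(233,308),(302,312)])/3.3333+[215,135]-.35
yaw=np.radians(2.4);ux=np.array([np.cos(yaw),np.sin(yaw),0])
def tips(p,r=.063):
    return [p[:3]+r*(np.sin(.7-p[3]+k*np.pi/2)*ux+np.array([0,0,np.cos(.7-p[3]+k*np.pi/2)])) for k in range(4)]
def match(q,o):
    d=np.linalg.norm(q[:,None]-o[None],axis=2);from scipy.optimize import linear_sum_assignment as l
    i,j=l(d);return (q[i]-o[j]).ravel()
def f(p):
    P=tips(p);return np.r_[match(proj(sd,P),D),match(proj(sc,P),S),(p[2]-.078)*1000]
best=min((least_squares(f,[.484,-.02,.078,v]) for v in(.1,.3,.5)),key=lambda r:r.cost)
print(best.x,best.cost,f(best.x).round(1))
for v in(.1,.3,.5):
    r=least_squares(f,[.484,-.02,.078,v]);print(r.x.round(4),r.cost)
E
```

```text
[ 0.48620435 -0.02283028  0.07782631  0.41010171] 2.34831082651794 [-0.2 -0.  -1.  -0.5 -0.2 -1.   0.8 -0.3 -0.2  0.6 -0.9 -0.1  0.3 -0.1
 -0.2  0.5 -0.2]
[ 0.4862 -0.0228  0.0778  0.4101] 2.3483108265227766
[ 0.4862 -0.0228  0.0778  0.4101] 2.3483108265192385
[ 0.4862 -0.0228  0.0778  0.4101] 2.34831082651794
```

```bash
python3 - <<'E'
from bench import *
from h import *
s=observe();print(s["tcp_pos"],s["width"],s["ft_force"]);plan(s,goal(.545,-.0205,.112,-87.6),5)
E
```

```text
[ 0.64447986 -0.01481338  0.20006851] -2.8322459856173744e-06 [-0.48552964 -0.01359516 -0.6461016 ]
n 5 full d [1.3, 100.0, 87.7] w [-0.004, 0.001, 0.003]
[-0.001, 0.0, 0.001] [0.3, 20.0, 17.5]
[-0.002, 0.0, 0.001] [0.5, 40.0, 35.1]
[-0.002, 0.0, 0.002] [0.8, 60.0, 52.6]
[-0.003, 0.0, 0.002] [1.0, 80.0, 70.1]
[-0.004, 0.001, 0.003] [1.3, 100.0, 87.7]
```

Request:
{"name": "servo_tool", "arguments": {
  "rotation": [
    [-0.004,0,0.003],
    [-0.004,0,0.003],
    [-0.004,0,0.003],
    [-0.004,0,0.003],
    [-0.004,0,0.003]
  ],
  "dp": [
    [1,40,18],
    [1.3,85,45],
    [1.3,100,70],
    [1.3,100,88],
    [1.3,100,88]
  ],
  "hand": [0,0,0,0,0]
}}

```text
time: 9.1
tcp_pos: [0.5441, -0.0209, 0.1091]
tcp_rot: [2.265, -2.172, -0.004]
ft_force: [0.3, 0.2, -0.4]
width: 0.0
```

Request:
{"name": "servo_tool", "arguments": {
  "rotation": [
    [0,0,0],
    [0,0,0],
    [0,0,0]
  ],
  "dp": [
    [0,3,0],
    [0,6,0],
    [0,9,0]
  ],
  "hand": [0,0,0]
}}

```text
time: 9.48
tcp_pos: [0.5361, -0.0211, 0.1118]
tcp_rot: [2.267, -2.174, -0.0]
ft_force: [0.1, 0.5, 1.2]
width: 0.0
```

Request:
{"name": "servo_tool", "arguments": {
  "rotation": [
    [0,0,0],
    [0,0,0],
    [0,0,0],
    [0,0,0],
    [0,0,0]
  ],
  "dp": [
    [0,4,0],
    [0,8,0],
    [0,12,0],
    [0,16,0],
    [0,20,0]
  ],
  "hand": [0,0,0,0,0]
}}

```text
time: 10.1
tcp_pos: [0.5179, -0.0218, 0.1132]
tcp_rot: [-2.265, 2.171, -0.006]
ft_force: [7.0, 1.0, 4.0]
width: -0.0001
```

```bash
python3 - <<'E'
from bench import *
s=observe();print(s["tcp_pos"],s["ft_force"],s["wrist_torque"])
E
```

```text
[ 0.5179364  -0.02181882  0.11324331] [6.96583742 0.98078318 3.96263144] [ 5.45728454e-02 -2.25828335e+00  1.11548995e-03]
```

Request:
{"name": "servo_tool", "arguments": {
  "rotation": [
    [0,0,0],
    [0,0,0],
    [0,0,0],
    [0,0,0],
    [0,0,0]
  ],
  "dp": [
    [0,5,0],
    [0,10,0],
    [0,15,0],
    [0,20,0],
    [0,25,0]
  ],
  "hand": [0,0,0,0,0]
}}

```text
time: 10.72
tcp_pos: [0.4936, -0.0227, 0.1142]
tcp_rot: [-2.264, 2.17, -0.008]
ft_force: [7.9, -0.8, 2.9]
width: -0.0001
```

Request:
{"name": "servo_tool", "arguments": {
  "rotation": [
    [0,0,0],
    [0,0,0],
    [0,0,0],
    [0,0,0]
  ],
  "dp": [
    [0,4,0],
    [0,8,0],
    [0,11,0],
    [0,13,0]
  ],
  "hand": [0,0,0,0]
}}

```text
time: 11.22
tcp_pos: [0.4799, -0.0231, 0.1125]
tcp_rot: [-2.265, 2.171, -0.005]
ft_force: [9.0, 1.0, 0.3]
width: -0.0001
```

```bash
python3 - <<'E'
from bench import *
from h import *
s=observe();print(s["tcp_pos"],s["ft_force"],s["wrist_torque"])
im=grab_frame("side");im2=grab_frame("scene")
a=cv2.resize(im[165:265,240:350],None,fx=3.6,fy=3.6,interpolation=2)
b=cv2.resize(im2[180:280,240:350],None,fx=3.6,fy=3.6,interpolation=2)
cv2.imwrite("pics/p3.png",np.hstack([a,b]))
E
```

```text
[ 0.47994325 -0.02306421  0.11252041] [9.01074678 0.9739612  0.28883509] [ 0.1808217  -3.0371787  -0.06001694]
```

View pics/p3.png

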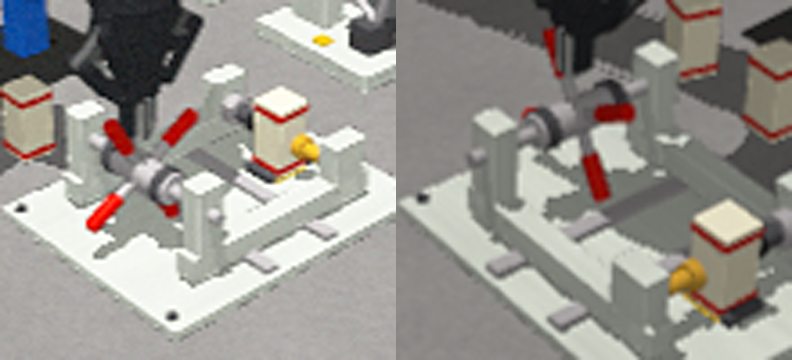

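Fingers have pushed the upper spoke over to about -40°. The next spoke (side crop (190,117)) now leans to the nest side. I estimate v.

```bash
python3 - <<'E'
from bench import *
from h import *
sd,sc=camera_info("side"),camera_info("scene")
D=np.array([(111,126),(193,115),(94,227)])/3.6+[240,165]-.35
yaw=np.radians(2.4);ux=np.array([np.cos(yaw),np.sin(yaw),0]);hub=np.array([.4862,-.0228,.0778])
for v in np.arange(1.1,1.7,.05):
    P=np.array([hub+.063*(np.sin(.7-v+k*np.pi/2)*ux+np.array([0,0,np.cos(.7-v+k*np.pi/2)])) for k in range(4)])
    q=proj(sd,P);print(round(v,2),np.linalg.norm(D[:,None]-q[None],axis=2).min(1).round(1))
s=observe();plan(s,goal(.575,-.02,.165,-87.6))
E
```

```text
1.1 [2.8 1.1 2.5]
1.15 [1.8 0.3 1.8]
1.2 [0.7 0.4 1.1]
1.25 [0.4 1.1 0.4]
1.3 [1.5 1.8 0.3]
1.35 [2.5 2.5 1. ]
1.4 [3.6 3.2 1.7]
1.45 [4.7 3.9 2.4]
1.5 [5.8 4.5 3. ]
1.55 [6.9 5.2 3.7]
1.6 [8.  5.8 4.4]
1.65 [9.1 6.5 5.1]
n 1.8 full d [0.9, -95.6, -52.0] w [-0.005, 0.001, 0.001]
[-0.003, 0.0, 0.0] [0.5, -52.7, -28.7]
[-0.005, 0.001, 0.001] [0.9, -95.6, -52.0]
```

Request:
{"name": "servo_tool", "arguments": {
  "rotation": [
    [0,0,0],
    [0,0,0],
    [0,0,0],
    [0,0,0]
  ],
  "dp": [
    [0,5,0],
    [0,10,0],
    [0,14,0],
    [0,18,0]
  ],
  "hand": [0,0,0,0]
}}

```text
time: 11.82
tcp_pos: [0.4625, -0.0238, 0.1133]
tcp_rot: [-2.264, 2.17, -0.007]
ft_force: [9.6, 0.7, 0.8]
width: 0.0001
```

```bash
python3 - <<'E'
from bench import *
from h import *
s=observe();print(s["tcp_pos"],s["ft_force"],s["wrist_torque"])
plan(s,goal(.555,-.020,.165,-87.6))
E
```

```text
[ 0.46246634 -0.02379595  0.11334931] [9.56105776 0.72788082 0.8205188 ] [ 0.16076951 -3.18781471 -0.00913354]
n 1.8 full d [0.1, -93.0, -51.0] w [-0.007, 0.001, 0.001]
[-0.004, 0.0, 0.0] [0.1, -52.6, -28.9]
[-0.007, 0.001, 0.001] [0.1, -93.0, -51.0]
```

Request:
{"name": "servo_tool", "arguments": {
  "rotation": [
    [0,0,0],
    [0,0,0],
    [0,0,0],
    [0,0,0],
    [0,0,0]
  ],
  "dp": [
    [0,-8,-25],
    [0,-15,-58],
    [0,-70,-58],
    [0,-98,-58],
    [0,-98,-58]
  ],
  "hand": [0,0,0,0,0]
}}

```text
time: 12.45
tcp_pos: [0.5584, -0.0203, 0.1678]
tcp_rot: [2.265, -2.173, -0.003]
ft_force: [-0.6, -0.8, -0.1]
width: 0.0004
```

```bash
python3 - <<'E'
from bench import *
from h import *
s=observe();print(s["tcp_pos"],s["ft_force"],s["wrist_torque"])
sd=camera_info("side");im=grab_frame("side")
cv2.imwrite("pics/p4.png",cv2.resize(im[165:265,240:350],None,fx=5,fy=5,interpolation=2))
plan(s,goal(.560,-.020,.112,-87.6))
E
```

```text
[ 0.55843177 -0.02025604  0.16783831] [-0.57234045 -0.7856155  -0.0640796 ] [-0.00838555  0.05000185 -0.03492154]
n 1 full d [-0.2, -1.8, 55.8] w [0.004, -0.001, -0.0]
[0.004, -0.001, -0.0] [-0.2, -1.8, 55.8]
```

View pics/p4.png

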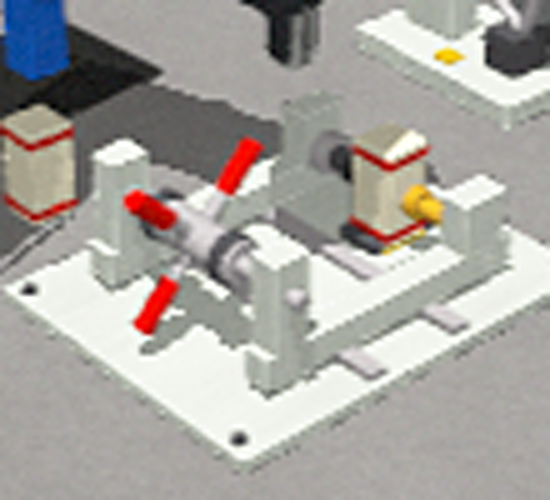

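Three red tips are visible at crop (255,145), (132,201) and (143,327), with the block standing close to the nose. I refit v.

```bash
python3 - <<'E'
from bench import *
from h import *
sd=camera_info("side")
D=np.array([(255,146),(132,201),(144,326)])/5+[240,165]-.35
yaw=np.radians(2.4);ux=np.array([np.cos(yaw),np.sin(yaw),0]);hub=np.array([.4862,-.0228,.0778])
for v in np.arange(1.3,1.75,.05):
    P=np.array([hub+.063*(np.sin(.7-v+k*np.pi/2)*ux+np.array([0,0,np.cos(.7-v+k*np.pi/2)])) for k in range(4)])
    q=proj(sd,P);print(round(v,2),np.linalg.norm(D[:,None]-q[None],axis=2).min(1).round(1))
E
```

```text
1.3 [2.  5.4 3.1]
1.35 [1.3 4.3 2.4]
1.4 [0.7 3.2 1.7]
1.45 [0.2 2.1 1.1]
1.5 [0.7 1.1 0.4]
1.55 [1.4 0.6 0.4]
1.6 [2.1 1.4 1.1]
1.65 [2.7 2.4 1.7]
1.7 [3.4 3.5 2.4]
```

Request:
{"name": "servo_tool", "arguments": {
  "rotation": [
    [0,0,0],
    [0,0,0],
    [0,0,0],
    [0,0,0]
  ],
  "dp": [
    [0,-2,20],
    [0,-2,40],
    [0,-2,56],
    [0,-2,56]
  ],
  "hand": [0,0,0,0]
}}

```text
time: 13.0
tcp_pos: [0.5586, -0.0203, 0.1112]
tcp_rot: [2.265, -2.172, -0.004]
ft_force: [0.5, 0.3, -0.5]
width: -0.0002
```

Request:
{"name": "servo_tool", "arguments": {
  "rotation": [
    [0,0,0],
    [0,0,0],
    [0,0,0],
    [0,0,0],
    [0,0,0]
  ],
  "dp": [
    [0,4,0],
    [0,8,0],
    [0,12,0],
    [0,16,0],
    [0,20,0]
  ],
  "hand": [0,0,0,0,0]
}}

```text
time: 13.62
tcp_pos: [0.5433, -0.0207, 0.1161]
tcp_rot: [-2.263, 2.169, -0.01]
ft_force: [13.0, -0.7, 5.8]
width: -0.0002
```

Request:
{"name": "servo_tool", "arguments": {
  "rotation": [
    [0,0,0],
    [0,0,0],
    [0,0,0],
    [0,0,0],
    [0,0,0]
  ],
  "dp": [
    [0,3,0],
    [0,6,0],
    [0,9,0],
    [0,12,0],
    [0,15,0]
  ],
  "hand": [0,0,0,0,0]
}}

```text
time: 14.25
tcp_pos: [0.5339, -0.0211, 0.123]
tcp_rot: [-2.256, 2.16, -0.028]
ft_force: [20.6, 1.1, 20.8]
width: 0.0003
```

```bash
cat >> h.py <<'E'
def tb(s):
    p,F,T=s["tcp_pos"],s["ft_force"],s["wrist_torque"]
    print("t",round(s["time"],2),"p",p.round(4),"F",F.round(2),"T",T.round(3),"M tip",round(F[0]*(p[2]-.078)-F[2]*(p[0]-.007-.486),3),"rz",round(T[1]/F[0],4))
E
python3 - <<'E'
from bench import *
from h import *
tb(observe())
E
```

```text
t 14.25 p [ 0.5339 -0.0211  0.123 ] F [20.63  1.06 20.84] T [ 0.238 -6.694 -0.011] M tip 0.076 rz -0.3245
```

The tip caught the sleeve's end face: the force is radial, so it gives no torque. I back off, go lower, and push below the end corner.

Request:
{"name": "servo_tool", "arguments": {
  "rotation": [
    [0,0,0],
    [0,0,0],
    [0,0,0],
    [0,0,0],
    [0,0,0]
  ],
  "dp": [
    [0,-12,-2],
    [0,-40,-4],
    [0,-40,4],
    [0,-40,13],
    [0,-40,13]
  ],
  "hand": [0,0,0,0,0]
}}

```text
time: 14.88
tcp_pos: [0.5636, -0.0201, 0.0987]
tcp_rot: [2.266, -2.172, -0.003]
ft_force: [0.3, 0.3, 0.9]
width: -0.0001
```

Request:
{"name": "servo_tool", "arguments": {
  "rotation": [
    [0,0,0],
    [0,0,0],
    [0,0,0],
    [0,0,0],
    [0,0,0]
  ],
  "dp": [
    [0,5,0],
    [0,10,0],
    [0,15,0],
    [0,19,0],
    [0,22,0]
  ],
  "hand": [0,0,0,0,0]
}}

```text
time: 15.5
tcp_pos: [0.5426, -0.0208, 0.1004]
tcp_rot: [2.267, -2.174, -0.001]
ft_force: [-0.5, -0.2, 0.2]
width: -0.0007
```

```bash
python3 - <<'E'
from bench import *
from h import *
tb(observe())
E
```

```text
t 15.5 p [ 0.5426 -0.0208  0.1004] F [-0.51 -0.19  0.23] T [-0.011 -0.009 -0.003] M tip -0.023 rz 0.0183
```

Request:
{"name": "servo_tool", "arguments": {
  "rotation": [
    [0,0,0],
    [0,0,0],
    [0,0,0]
  ],
  "dp": [
    [0,3,0],
    [0,6,0],
    [0,9,0]
  ],
  "hand": [0,0,0]
}}

```text
time: 15.88
tcp_pos: [0.5352, -0.0211, 0.101]
tcp_rot: [-2.266, 2.173, -0.003]
ft_force: [6.8, 0.3, 1.0]
width: -0.0002
```

```bash
python3 - <<'E'
from bench import *
from h import *
tb(observe())
E
```

```text
t 15.88 p [ 0.5352 -0.0211  0.101 ] F [6.78 0.29 1.01] T [-0.103 -2.213  0.047] M tip 0.113 rz -0.3266
```

Request:
{"name": "servo_tool", "arguments": {
  "rotation": [
    [0,0,0],
    [0,0,0],
    [0,0,0],
    [0,0,0],
    [0,0,0]
  ],
  "dp": [
    [0,3,0],
    [0,6,0],
    [0,9,0],
    [0,4,-6],
    [0,4,-11]
  ],
  "hand": [0,0,0,0,0]
}}

```text
time: 16.5
tcp_pos: [0.5295, -0.0214, 0.1111]
tcp_rot: [2.266, -2.173, -0.003]
ft_force: [0.1, 0.2, -0.3]
width: 0.0001
```

Request:
{"name": "servo_tool", "arguments": {
  "rotation": [
    [0,0,0],
    [0,0,0],
    [0,0,0],
    [0,0,0],
    [0,0,0]
  ],
  "dp": [
    [0,2,0],
    [0,4,0],
    [0,7,0],
    [0,10,0],
    [0,12,0]
  ],
  "hand": [0,0,0,0,0]
}}

```text
time: 17.12
tcp_pos: [0.521, -0.0217, 0.1145]
tcp_rot: [-2.264, 2.17, -0.009]
ft_force: [8.4, 0.4, 8.7]
width: 0.0001
```

```bash
python3 - <<'E'
from bench import *
from h import *
tb(observe())
E
```

```text
t 17.12 p [ 0.521  -0.0217  0.1145] F [8.42 0.4  8.68] T [ 0.09  -2.775  0.017] M tip 0.065 rz -0.3296
```

```bash
cat >> h.py <<'E'
def vfit(cams,grab,info,lo=1.2,hi=3.2):
    yaw=np.radians(2.4);ux=np.array([np.cos(yaw),np.sin(yaw),0]);hub=np.array([.4862,-.0228,.0778]);vs=np.arange(lo,hi,.02);tot=0
    for n in cams:
        im=grab(n).astype(int);c=info(n);m=((im[...,2]>100)&(im[...,2]-im[...,1]>70)&(im[...,2]-im[...,0]>70)).astype(np.float32)
        m=cv2.GaussianBlur(m,(0,0),1.0);r=np.linspace(.032,.064,12);sc=[]
        for v in vs:
            P=np.array([hub+q*(np.sin(a)*ux+np.array([0,0,np.cos(a)])) for k in range(4) for a in[.7-v+k*np.pi/2] for q in r])
            p=proj(c,P).astype(np.float32);sc.append(cv2.remap(m,p[:,:1],p[:,1:],1).sum())
        sc=np.array(sc);tot=tot+sc;print(n,"v",vs[sc.argmax()].round(2),sc.max().round(1),end="; ")
    # 90-degree ambiguity: v mod pi/2
    print("both",vs[tot.argmax()].round(2))
E
python3 - <<'E'
from bench import *
from h import *
vfit(["side","scene"],grab_frame,camera_info,1.4,2.9); tb(observe())
E
```

```text
side v 2.02 42.0; scene v 2.04 38.3; both 2.02
t 17.23 p [ 0.5207 -0.0217  0.1144] F [ 7.4  -0.19  6.13] T [ 0.01  -2.49  -0.035] M tip 0.099 rz -0.3367
```

Request:
{"name": "servo_tool", "arguments": {
  "rotation": [
    [0,0,0],
    [0,0,0],
    [0,0,0]
  ],
  "dp": [
    [0,1.5,0],
    [0,3,0],
    [0,4.5,0]
  ],
  "hand": [0,0,0]
}}

```text
time: 17.6
tcp_pos: [0.516, -0.022, 0.114]
tcp_rot: [-2.265, 2.17, -0.008]
ft_force: [6.6, -0.7, 7.2]
width: -0.0001
```

Request:
{"name": "servo_tool", "arguments": {
  "rotation": [
    [0,0,0],
    [0,0,0],
    [0,0,0]
  ],
  "dp": [
    [0,1.5,0],
    [0,3,0],
    [0,4,0]
  ],
  "hand": [0,0,0]
}}

```text
time: 17.98
tcp_pos: [0.5117, -0.0221, 0.1138]
tcp_rot: [-2.265, 2.171, -0.007]
ft_force: [7.2, -0.1, 6.0]
width: -0.0
```

```bash
python3 - <<'E'
from bench import *
from h import *
tb(observe());vfit(["side","scene"],grab_frame,camera_info,1.6,2.9)
E
```

```text
t 17.98 p [ 0.5117 -0.0221  0.1138] F [ 7.24 -0.08  5.96] T [ 0.116 -2.108  0.041] M tip 0.148 rz -0.291
side v 2.16 42.8; scene v 2.2 37.6; both 2.18
```

Request:
{"name": "servo_tool", "arguments": {
  "rotation": [
    [0,0,0],
    [0,0,0],
    [0,0,0]
  ],
  "dp": [
    [0,1.5,0],
    [0,3,0],
    [0,4,0]
  ],
  "hand": [0,0,0]
}}

```text
time: 18.45
tcp_pos: [0.5075, -0.0223, 0.1135]
tcp_rot: [-2.265, 2.171, -0.006]
ft_force: [6.5, 0.6, 6.8]
width: -0.0
```

Request:
{"name": "servo_tool", "arguments": {
  "rotation": [
    [0,0,0],
    [0,0,0],
    [0,0,0]
  ],
  "dp": [
    [0,1,0],
    [0,2,0],
    [0,3,0]
  ],
  "hand": [0,0,0]
}}

```text
time: 18.82
tcp_pos: [0.5045, -0.0224, 0.1135]
tcp_rot: [-2.265, 2.171, -0.006]
ft_force: [6.9, -0.0, 5.6]
width: 0.0
```

```bash
python3 - <<'E'
from bench import *
from h import *
tb(observe());vfit(["side","scene"],grab_frame,camera_info,1.6,2.9);tb(observe())
E
```

```text
t 18.82 p [ 0.5045 -0.0224  0.1135] F [ 6.93 -0.02  5.56] T [ 0.103 -2.009 -0.   ] M tip 0.182 rz -0.2899
side v 2.28 43.2; scene v 2.32 34.8; both 2.3
t 18.93 p [ 0.5044 -0.0224  0.1135] F [5.42 0.5  4.58] T [ 0.075 -1.942 -0.068] M tip 0.14 rz -0.3579
```

Request:
{"name": "servo_tool", "arguments": {
  "rotation": [
    [0,0,0],
    [0,0,0],
    [0,0,0]
  ],
  "dp": [
    [0,1,0],
    [0,2,0],
    [0,3,0]
  ],
  "hand": [0,0,0]
}}

```text
time: 19.3
tcp_pos: [0.5018, -0.0225, 0.1137]
tcp_rot: [-2.265, 2.171, -0.007]
ft_force: [7.5, 0.4, 5.4]
width: -0.0
```

Request:
{"name": "servo_tool", "arguments": {
  "rotation": [
    [0,0,0],
    [0,0,0],
    [0,0,0]
  ],
  "dp": [
    [0,1,0],
    [0,2,0],
    [0,3,0]
  ],
  "hand": [0,0,0]
}}

```text
time: 19.68
tcp_pos: [0.4989, -0.0226, 0.1137]
tcp_rot: [-2.265, 2.171, -0.007]
ft_force: [6.8, 0.5, 5.7]
width: -0.0004
```

```bash
python3 - <<'E'
from bench import *
from h import *
tb(observe());vfit(["side","scene"],grab_frame,camera_info,1.6,2.9);tb(observe())
E
```

```text
t 19.68 p [ 0.4989 -0.0226  0.1137] F [6.79 0.46 5.73] T [ 0.106 -2.424  0.01 ] M tip 0.209 rz -0.3572
side v 2.38 42.9; scene v 2.42 35.6; both 2.4
t 19.77 p [ 0.4987 -0.0226  0.1137] F [6.41 0.49 5.18] T [ 0.12  -2.122  0.02 ] M tip 0.199 rz -0.3311
```

Request:
{"name": "servo_tool", "arguments": {
  "rotation": [
    [0,0,0],
    [0,0,0],
    [0,0,0]
  ],
  "dp": [
    [0,1,0],
    [0,2,0],
    [0,3,0]
  ],
  "hand": [0,0,0]
}}

```text
time: 20.15
tcp_pos: [0.4959, -0.0227, 0.1137]
tcp_rot: [-2.265, 2.171, -0.007]
ft_force: [6.5, 0.9, 6.4]
width: -0.0
```

Request:
{"name": "servo_tool", "arguments": {
  "rotation": [
    [0,0,0],
    [0,0,0],
    [0,0,0]
  ],
  "dp": [
    [0,1,0],
    [0,2,0],
    [0,2,0]
  ],
  "hand": [0,0,0]
}}

```text
time: 20.52
tcp_pos: [0.4936, -0.0228, 0.1134]
tcp_rot: [-2.265, 2.171, -0.006]
ft_force: [7.5, 0.0, 4.7]
width: 0.0001
```

```bash
python3 - <<'E'
from bench import *
from h import *
tb(observe());vfit(["side","scene"],grab_frame,camera_info,1.6,2.9);tb(observe())
E
```

```text
t 20.52 p [ 0.4936 -0.0228  0.1134] F [7.51 0.03 4.74] T [ 0.13  -2.269 -0.048] M tip 0.263 rz -0.302
side v 2.5 42.3; scene v 2.52 33.5; both 2.5
t 20.62 p [ 0.4936 -0.0228  0.1134] F [ 7.64 -0.29  4.72] T [ 0.129 -2.262 -0.005] M tip 0.268 rz -0.296
```

Request:
{"name": "servo_tool", "arguments": {
  "rotation": [
    [0,0,0],
    [0,0,0],
    [0,0,0]
  ],
  "dp": [
    [0,1,0],
    [0,2,0],
    [0,2,0]
  ],
  "hand": [0,0,0]
}}

```text
time: 21.0
tcp_pos: [0.4915, -0.0229, 0.1133]
tcp_rot: [-2.265, 2.171, -0.006]
ft_force: [7.4, -0.9, 4.1]
width: -0.0002
```

Request:
{"name": "servo_tool", "arguments": {
  "rotation": [
    [0,0,0],
    [0,0,0],
    [0,0,0]
  ],
  "dp": [
    [0,1,0],
    [0,2,0],
    [0,2,0]
  ],
  "hand": [0,0,0]
}}

```text
time: 21.38
tcp_pos: [0.4894, -0.023, 0.113]
tcp_rot: [-2.265, 2.171, -0.005]
ft_force: [6.0, 0.2, 3.7]
width: -0.0003
```

```bash
python3 - <<'E'
from bench import *
from h import *
tb(observe());vfit(["side","scene"],grab_frame,camera_info,1.6,2.9);tb(observe())
E
```

```text
t 21.38 p [ 0.4894 -0.023   0.113 ] F [5.96 0.23 3.72] T [ 0.108 -2.298  0.026] M tip 0.222 rz -0.3853
side v 2.58 40.9; scene v 2.6 32.1; both 2.58
t 21.48 p [ 0.4894 -0.0229  0.113 ] F [7.43 1.13 2.36] T [ 0.109 -2.279 -0.029] M tip 0.269 rz -0.3066
```

Request:
{"name": "servo_tool", "arguments": {
  "rotation": [
    [0,0,0],
    [0,0,0],
    [0,0,0]
  ],
  "dp": [
    [0,1,0],
    [0,2,0],
    [0,2,0]
  ],
  "hand": [0,0,0]
}}

```text
time: 21.85
tcp_pos: [0.4874, -0.023, 0.1127]
tcp_rot: [-2.265, 2.171, -0.005]
ft_force: [7.5, 0.0, 2.0]
width: 0.0003
```

```bash
python3 - <<'E'
from bench import *
from h import *
tb(observe())
E
```

```text
t 21.85 p [ 0.4874 -0.023   0.1127] F [7.47 0.   2.04] T [ 5.300e-02 -2.573e+00 -1.000e-03] M tip 0.27 rz -0.3445
```

Request:
{"name": "servo_tool", "arguments": {
  "rotation": [
    [0,0,0],
    [0,0,0],
    [0,0,0]
  ],
  "dp": [
    [0,1,0],
    [0,2,0],
    [0,2,0]
  ],
  "hand": [0,0,0]
}}

```text
time: 22.22
tcp_pos: [0.4856, -0.023, 0.1124]
tcp_rot: [-2.265, 2.171, -0.005]
ft_force: [10.7, -0.6, -0.6]
width: 0.0001
```

```bash
python3 - <<'E'
from bench import *
from h import *
tb(observe());vfit(["side","scene"],grab_frame,camera_info,1.6,2.9);tb(observe())
E
```

```text
t 22.23 p [ 0.4856 -0.023   0.1124] F [10.72 -0.56 -0.55] T [-0.099 -3.338  0.046] M tip 0.364 rz -0.3115
side v 2.66 38.9; scene v 2.66 29.6; both 2.66
t 22.32 p [ 0.4856 -0.023   0.1124] F [10.01 -0.56  0.7 ] T [-0.094 -3.304 -0.036] M tip 0.35 rz -0.3299
```

Request:
{"name": "servo_tool", "arguments": {
  "rotation": [
    [0,0,0],
    [0,0,0],
    [0,0,0]
  ],
  "dp": [
    [0,0.5,0],
    [0,1,0],
    [0,1,0]
  ],
  "hand": [0,0,0]
}}

```text
time: 22.7
tcp_pos: [0.4848, -0.0231, 0.1122]
tcp_rot: [-2.265, 2.171, -0.006]
ft_force: [10.0, 0.3, -1.8]
width: -0.0
```

```bash
python3 - <<'E'
from bench import *
from h import *
tb(observe())
E
```

```text
t 22.7 p [ 0.4848 -0.0231  0.1122] F [10.02  0.3  -1.76] T [-0.119 -3.841 -0.025] M tip 0.329 rz -0.3832
```

Request:
{"name": "servo_tool", "arguments": {
  "rotation": [
    [0,0,0],
    [0,0,0],
    [0,0,0]
  ],
  "dp": [
    [0,0.5,0],
    [0,1,0],
    [0,1,0]
  ],
  "hand": [0,0,0]
}}

```text
time: 23.08
tcp_pos: [0.4839, -0.0231, 0.1121]
tcp_rot: [-2.265, 2.171, -0.006]
ft_force: [13.2, -1.0, -2.5]
width: -0.0
```

```bash
python3 - <<'E'
from bench import *
from h import *
tb(observe())
vfit(["side","scene"],grab_frame,camera_info,1.6,2.9);tb(observe())
E
```

```text
t 23.07 p [ 0.4839 -0.0231  0.1121] F [13.16 -1.02 -2.51] T [-0.268 -4.302 -0.005] M tip 0.426 rz -0.3268
side v 2.7 37.8; scene v 2.7 28.3; both 2.7
t 23.18 p [ 0.4839 -0.023   0.1121] F [12.8  -1.13 -3.14] T [-0.244 -4.265 -0.048] M tip 0.407 rz -0.3332
```

Torque is now climbing steadily with travel, at about the slope the clamp stiffness predicts. First touch was near x=0.4857 and the clamp is now about 12 N. Two small steps more.

Request:
{"name": "servo_tool", "arguments": {
  "rotation": [
    [0,0,0],
    [0,0,0],
    [0,0,0]
  ],
  "dp": [
    [0,0.5,0],
    [0,1,0],
    [0,1,0]
  ],
  "hand": [0,0,0]
}}

```text
time: 23.55
tcp_pos: [0.4831, -0.023, 0.1122]
tcp_rot: [-2.264, 2.17, -0.006]
ft_force: [12.9, -0.1, -3.1]
width: -0.0003
```

```bash
python3 - <<'E'
from bench import *
from h import *
tb(observe())
E
```

```text
t 23.55 p [ 0.4831 -0.023   0.1122] F [12.89 -0.06 -3.12] T [-0.089 -4.405 -0.04 ] M tip 0.41 rz -0.3418
```

Request:
{"name": "servo_tool", "arguments": {
  "rotation": [
    [0,0,0],
    [0,0,0],
    [0,0,0]
  ],
  "dp": [
    [0,0.5,0],
    [0,0.8,0],
    [0,0.8,0]
  ],
  "hand": [0,0,0]
}}

```text
time: 23.92
tcp_pos: [0.4825, -0.0229, 0.1122]
tcp_rot: [-2.264, 2.17, -0.006]
ft_force: [13.6, -0.3, -2.6]
width: 0.0005
```

```bash
python3 - <<'E'
from bench import *
from h import *
tb(observe())
vfit(["side","scene"],grab_frame,camera_info,1.6,2.95);tb(observe())
E
```

```text
t 23.93 p [ 0.4825 -0.0229  0.1122] F [13.65 -0.33 -2.63] T [-0.111 -4.689 -0.026] M tip 0.44 rz -0.3436
side v 2.72 36.9; scene v 2.76 27.3; both 2.74
t 24.02 p [ 0.4825 -0.0229  0.1123] F [13.55 -0.57 -3.77] T [-0.043 -4.682  0.013] M tip 0.425 rz -0.3454
```

Request:
{"name": "servo_tool", "arguments": {
  "rotation": [
    [0,0,0],
    [0,0,0],
    [0,0,0]
  ],
  "dp": [
    [0,0.6,0],
    [0,0.6,0],
    [0,0.6,0]
  ],
  "hand": [0,0,0]
}}

```text
time: 24.4
tcp_pos: [0.4819, -0.0229, 0.1124]
tcp_rot: [-2.264, 2.17, -0.007]
ft_force: [12.6, 0.1, -2.0]
width: -0.0002
```

```bash
python3 - <<'E'
from bench import *
from h import *
tb(observe())
vfit(["side","scene"],grab_frame,camera_info,1.6,2.95);tb(observe())
E
```

```text
t 24.4 p [ 0.4819 -0.0229  0.1124] F [12.59  0.13 -1.97] T [ 8.100e-02 -4.489e+00 -4.000e-03] M tip 0.412 rz -0.3565
side v 2.74 36.9; scene v 2.76 27.7; both 2.76
t 24.5 p [ 0.4819 -0.0229  0.1124] F [13.34  0.35 -2.24] T [ 0.11  -4.479 -0.027] M tip 0.435 rz -0.3357
```

```bash
cat >> h.py <<'E'
def avg(observe,grab,n=12):
    A=[]
    for i in range(n):
        s=observe();A.append(np.r_[s["tcp_pos"],s["ft_force"],s["wrist_torque"]]);grab("side")
    a=np.mean(A,0);p,F,T=a[:3],a[3:6],a[6:];sd=np.std(A,0)
    print("p",p.round(4),"F",F.round(2),"T",T.round(3),"sd",sd[[3,5,7]].round(2),"Mtip",round(F[0]*(p[2]-.078)-F[2]*(p[0]-.007-.486),3),"rz",round(T[1]/F[0],4))
E
python3 - <<'E'
from bench import *
from h import *
avg(observe,grab_frame)
E
```

```text
p [ 0.4819 -0.0229  0.1124] F [13.39  0.27 -2.05] T [ 0.103 -4.505 -0.011] sd [0.36 0.36 0.02] Mtip 0.438 rz -0.3366
```

Request:
{"name": "servo_tool", "arguments": {
  "rotation": [
    [0,0,0],
    [0,0,0]
  ],
  "dp": [
    [0,0.5,0],
    [0,0.5,0]
  ],
  "hand": [0,0]
}}

```text
time: 25.35
tcp_pos: [0.4816, -0.0229, 0.1124]
tcp_rot: [-2.264, 2.17, -0.007]
ft_force: [12.6, -0.3, -3.1]
width: 0.0001
```

```bash
python3 - <<'E'
from bench import *
from h import *
avg(observe,grab_frame)
a=cv2.resize(grab_frame("side")[185:240,275:345],None,fx=5.7,fy=5.7,interpolation=2)
b=cv2.resize(grab_frame("scene")[225:280,290:360],None,fx=5.7,fy=5.7,interpolation=2)
cv2.imwrite("pics/p5.png",np.hstack([a,b]))
E
```

```text
p [ 0.4816 -0.0229  0.1124] F [ 1.408e+01 -1.000e-02 -2.780e+00] T [ 0.024 -4.839 -0.012] sd [0.6  0.59 0.03] Mtip 0.452 rz -0.3437
```

View pics/p5.png

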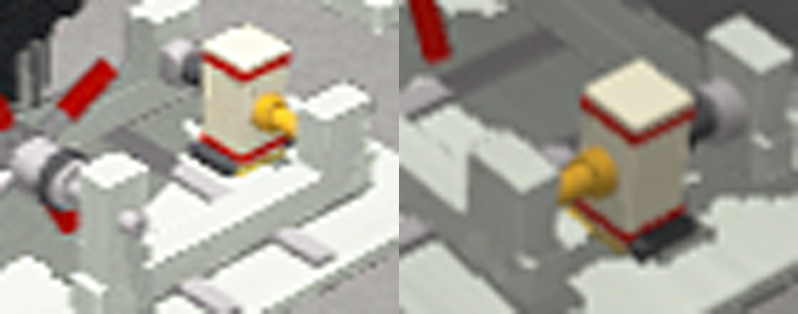

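The nose and pad both appear to meet the upright block. The force reading is ambiguous because the tapered fingertip shifts the contact point. I re-engage higher on the spoke, where contact-height error matters less, and measure breakaway.

Request:
{"name": "servo_tool", "arguments": {
  "rotation": [
    [0,0,0],
    [0,0,0],
    [0,0,0],
    [0,0,0]
  ],
  "dp": [
    [0,-6,-2],
    [0,-6,-13],
    [0,-6,-13],
    [0,-6,-13]
  ],
  "hand": [0,0,0,0]
}}

```text
time: 26.55
tcp_pos: [0.4843, -0.0233, 0.1242]
tcp_rot: [2.267, -2.174, -0.002]
ft_force: [-0.3, -0.9, -0.0]
width: 0.0002
```

```bash
python3 - <<'E'
from bench import *
from h import *
avg(observe,grab_frame,6)
vfit(["side","scene"],grab_frame,camera_info,1.8,2.95)
E
```

```text
p [ 0.4843 -0.0233  0.124 ] F [ 0.1  -0.29 -0.37] T [-0.014 -0.011 -0.001] sd [0.33 0.47 0.04] Mtip 0.001 rz -0.1135
side v 2.74 36.2; scene v 2.76 31.1; both 2.76
```

Request:
{"name": "servo_tool", "arguments": {
  "rotation": [
    [0,0,0],
    [0,0,0],
    [0,0,0],
    [0,0,0]
  ],
  "dp": [
    [0,-1,0],
    [0,0,0],
    [0,1,0],
    [0,1,0]
  ],
  "hand": [0,0,0,0]
}}

```text
time: 27.45
tcp_pos: [0.4834, -0.0233, 0.1243]
tcp_rot: [2.267, -2.174, -0.001]
ft_force: [-0.2, 0.2, 0.2]
width: -0.0002
```

Request:
{"name": "servo_tool", "arguments": {
  "rotation": [
    [0,0,0],
    [0,0,0],
    [0,0,0],
    [0,0,0]
  ],
  "dp": [
    [0,1,0],
    [0,2,0],
    [0,3,0],
    [0,4,0]
  ],
  "hand": [0,0,0,0]
}}

```text
time: 27.95
tcp_pos: [0.4794, -0.0235, 0.1243]
tcp_rot: [2.267, -2.174, -0.001]
ft_force: [0.1, -0.2, 0.1]
width: 0.0001
```

Request:
{"name": "servo_tool", "arguments": {
  "rotation": [
    [0,0,0],
    [0,0,0]
  ],
  "dp": [
    [0,1,0],
    [0,1,0]
  ],
  "hand": [0,0]
}}

```text
time: 28.2
tcp_pos: [0.4785, -0.0235, 0.1243]
tcp_rot: [2.267, -2.174, -0.001]
ft_force: [-0.9, 0.0, 0.7]
width: -0.0001
```

Request:
{"name": "servo_tool", "arguments": {
  "rotation": [
    [0,0,0],
    [0,0,0]
  ],
  "dp": [
    [0,1,0],
    [0,1,0]
  ],
  "hand": [0,0]
}}

```text
time: 28.45
tcp_pos: [0.4775, -0.0236, 0.1243]
tcp_rot: [2.267, -2.174, -0.001]
ft_force: [-0.5, 0.7, -0.4]
width: 0.0002
```

Request:
{"name": "servo_tool", "arguments": {
  "rotation": [
    [0,0,0],
    [0,0,0]
  ],
  "dp": [
    [0,1,0],
    [0,1,0]
  ],
  "hand": [0,0]
}}

```text
time: 28.7
tcp_pos: [0.4765, -0.0236, 0.1243]
tcp_rot: [2.267, -2.174, -0.001]
ft_force: [-0.1, -0.5, 0.1]
width: 0.0001
```

Request:
{"name": "servo_tool", "arguments": {
  "rotation": [
    [0,0,0],
    [0,0,0]
  ],
  "dp": [
    [0,1,0],
    [0,1,0]
  ],
  "hand": [0,0]
}}

```text
time: 28.95
tcp_pos: [0.4758, -0.0236, 0.1245]
tcp_rot: [2.268, -2.174, -0.0]
ft_force: [2.1, 0.1, 0.2]
width: -0.0002
```

```bash
python3 - <<'E'
from bench import *
from h import *
avg(observe,grab_frame,4)
E
```

```text
p [ 0.4758 -0.0236  0.1245] F [1.91 0.04 0.14] T [ 0.025 -0.704 -0.023] sd [0.21 0.04 0.07] Mtip 0.091 rz -0.3686
```

Request:
{"name": "servo_tool", "arguments": {
  "rotation": [
    [0,0,0],
    [0,0,0]
  ],
  "dp": [
    [0,1,0],
    [0,1,0]
  ],
  "hand": [0,0]
}}

```text
time: 29.4
tcp_pos: [0.4754, -0.0235, 0.1248]
tcp_rot: [-2.267, 2.173, -0.001]
ft_force: [4.6, 0.8, -0.4]
width: -0.0001
```

```bash
python3 - <<'E'
from bench import *
from h import *
avg(observe,grab_frame,6)
E
```

```text
p [ 0.4754 -0.0235  0.1247] F [ 5.32  0.21 -0.76] T [-1.000e-03 -1.887e+00 -1.600e-02] sd [0.42 0.4  0.04] Mtip 0.235 rz -0.3548
```

Request:
{"name": "servo_tool", "arguments": {
  "rotation": [
    [0,0,0],
    [0,0,0]
  ],
  "dp": [
    [0,0.6,0],
    [0,0.6,0]
  ],
  "hand": [0,0]
}}

```text
time: 29.95
tcp_pos: [0.4752, -0.0235, 0.1249]
tcp_rot: [-2.266, 2.173, -0.002]
ft_force: [7.2, 0.7, -0.8]
width: -0.0002
```

```bash
python3 - <<'E'
from bench import *
from h import *
avg(observe,grab_frame,6)
E
```

```text
p [ 0.4752 -0.0235  0.1249] F [ 7.4  -0.03 -1.  ] T [-0.006 -2.468 -0.016] sd [0.38 0.29 0.04] Mtip 0.329 rz -0.3336
```

Request:
{"name": "servo_tool", "arguments": {
  "rotation": [
    [0,0,0],
    [0,0,0]
  ],
  "dp": [
    [0,0.6,0],
    [0,0.6,0]
  ],
  "hand": [0,0]
}}

```text
time: 30.5
tcp_pos: [0.475, -0.0234, 0.1251]
tcp_rot: [-2.266, 2.172, -0.003]
ft_force: [8.3, 0.7, -0.5]
width: -0.0001
```

```bash
python3 - <<'E'
from bench import *
from h import *
avg(observe,grab_frame,6)
E
```

```text
p [ 0.475  -0.0234  0.1251] F [ 8.43  0.01 -1.38] T [ 0.008 -2.93  -0.027] sd [0.69 0.59 0.04] Mtip 0.373 rz -0.3476
```

Request:
{"name": "servo_tool", "arguments": {
  "rotation": [
    [0,0,0],
    [0,0,0]
  ],
  "dp": [
    [0,0.6,0],
    [0,0.6,0]
  ],
  "hand": [0,0]
}}

```text
time: 31.05
tcp_pos: [0.4749, -0.0234, 0.1253]
tcp_rot: [-2.265, 2.171, -0.005]
ft_force: [10.6, -0.1, -1.2]
width: -0.0003
```

```bash
python3 - <<'E'
from bench import *
from h import *
avg(observe,grab_frame,6)
vfit(["side","scene"],grab_frame,camera_info,1.8,2.95)
E
```

```text
p [ 0.4748 -0.0234  0.1253] F [10.61 -0.11 -2.05] T [-0.012 -3.55   0.005] sd [0.35 0.59 0.04] Mtip 0.464 rz -0.3347
side v 2.74 36.1; scene v 2.76 27.2; both 2.76
```

Request:
{"name": "servo_tool", "arguments": {
  "rotation": [
    [0,0,0],
    [0,0,0]
  ],
  "dp": [
    [0,0.5,0],
    [0,0.5,0]
  ],
  "hand": [0,0]
}}

```text
time: 31.7
tcp_pos: [0.4745, -0.0233, 0.1253]
tcp_rot: [-2.265, 2.171, -0.005]
ft_force: [11.0, 0.6, -2.5]
width: 0.0002
```

```bash
python3 - <<'E'
from bench import *
from h import *
avg(observe,grab_frame,6)
E
```

```text
p [ 0.4745 -0.0233  0.1253] F [10.88  0.39 -1.84] T [ 0.000e+00 -3.786e+00 -2.000e-03] sd [0.31 0.49 0.02] Mtip 0.481 rz -0.3481
```

Request:
{"name": "servo_tool", "arguments": {
  "rotation": [
    [0,0,0],
    [0,0,0]
  ],
  "dp": [
    [0,0.5,0],
    [0,0.5,0]
  ],
  "hand": [0,0]
}}

```text
time: 32.25
tcp_pos: [0.474, -0.0233, 0.1255]
tcp_rot: [-2.265, 2.171, -0.005]
ft_force: [11.0, -0.0, -1.7]
width: -0.0003
```

```bash
python3 - <<'E'
from bench import *
from h import *
avg(observe,grab_frame,6)
vfit(["side","scene"],grab_frame,camera_info,1.8,2.95)
E
```

```text
p [ 0.474  -0.0233  0.1255] F [10.71  0.25 -1.58] T [ 0.091 -3.709 -0.05 ] sd [0.22 0.27 0.03] Mtip 0.478 rz -0.3463
side v 2.76 36.3; scene v 2.76 27.1; both 2.76
```

Request:
{"name": "servo_tool", "arguments": {
  "rotation": [
    [0,0,0],
    [0,0,0]
  ],
  "dp": [
    [0,0.6,0],
    [0,0.6,0]
  ],
  "hand": [0,0]
}}

```text
time: 32.9
tcp_pos: [0.4735, -0.0233, 0.1254]
tcp_rot: [-2.265, 2.171, -0.005]
ft_force: [10.9, 0.2, -2.0]
width: 0.0001
```

```bash
python3 - <<'E'
from bench import *
from h import *
avg(observe,grab_frame,6)
E
```

```text
p [ 0.4735 -0.0233  0.1255] F [11.36  0.34 -1.71] T [ 0.084 -3.83  -0.023] sd [0.47 0.2  0.02] Mtip 0.506 rz -0.3372
```

Request:
{"name": "servo_tool", "arguments": {
  "rotation": [
    [0,0,0],
    [0,0,0]
  ],
  "dp": [
    [0,0.6,0],
    [0,0.6,0]
  ],
  "hand": [0,0]
}}

```text
time: 33.45
tcp_pos: [0.473, -0.0233, 0.1256]
tcp_rot: [-2.265, 2.171, -0.005]
ft_force: [11.2, 0.7, -0.9]
width: -0.0
```

```bash
python3 - <<'E'
from bench import *
from h import *
avg(observe,grab_frame,6)
vfit(["side","scene"],grab_frame,camera_info,1.8,2.95)
E
```

```text
p [ 0.473  -0.0233  0.1256] F [11.04  0.92 -1.46] T [ 0.178 -3.765 -0.015] sd [0.29 0.38 0.03] Mtip 0.496 rz -0.3411
side v 2.78 35.9; scene v 2.8 26.9; both 2.78
```

Request:
{"name": "servo_tool", "arguments": {
  "rotation": [
    [0,0,0],
    [0,0,0]
  ],
  "dp": [
    [0,0.8,0],
    [0,0.8,0]
  ],
  "hand": [0,0]
}}

```text
time: 34.1
tcp_pos: [0.4722, -0.0233, 0.1257]
tcp_rot: [-2.264, 2.171, -0.005]
ft_force: [11.2, 1.3, -2.3]
width: 0.0001
```

```bash
python3 - <<'E'
from bench import *
from h import *
avg(observe,grab_frame,10)
E
```

```text
p [ 0.4722 -0.0233  0.1256] F [11.23  1.02 -1.02] T [ 0.211 -3.83  -0.014] sd [0.57 0.62 0.02] Mtip 0.514 rz -0.3411
```

Request:
{"name": "servo_tool", "arguments": {
  "rotation": [
    [0,0,0],
    [0,0,0],
    [0,0,0],
    [0,0,0],
    [0,0,0]
  ],
  "dp": [
    [0,-8,0],
    [0,-10,-20],
    [0,-10,-60],
    [0,-10,-110],
    [0,-10,-130]
  ],
  "hand": [0,0,0,0,0]
}}

```text
time: 35.22
tcp_pos: [0.4804, -0.0239, 0.2591]
tcp_rot: [-2.265, 2.173, -0.004]
ft_force: [0.5, -0.5, -0.7]
width: -0.0001
```

Request:
{"name": "servo_tool", "arguments": {
  "rotation": [
    [0,0,0],
    [0,0,0],
    [0,0,0],
    [0,0,0]
  ],
  "dp": [
    [-30,-40,0],
    [-60,-90,0],
    [-80,-130,0],
    [-80,-130,0]
  ],
  "hand": [0,0,0,0]
}}

```text
time: 35.72
tcp_pos: [0.6074, 0.0631, 0.2517]
tcp_rot: [2.264, -2.169, -0.005]
ft_force: [0.3, -0.3, -0.2]
width: 0.0004
```

```bash
python3 - <<'E'
from bench import *
from h import *
s=observe();print(s["tcp_pos"],s["ft_force"])
vfit(["side","scene"],grab_frame,camera_info,1.8,3.1)
w=grab_frame("wrist");c=camera_info("wrist");q=proj(c,[(.6435,-.0155,.06)])[0];print(q)
x,y=int(np.clip(q[0]-65,0,430)),int(np.clip(q[1]-60,0,300))
w=cv2.resize(w[y:y+120,x:x+130],None,fx=4,fy=4,interpolation=2)
a=cv2.resize(grab_frame("side")[185:245,275:340],(260,240),interpolation=2);b=cv2.resize(grab_frame("scene")[225:285,290:355],(260,240),interpolation=2)
cv2.imwrite("pics/p6.png",np.hstack([w,np.vstack([a,b])]))
E
```

```text
[0.6074313  0.06309671 0.25172275] [ 0.33545728 -0.29849694 -0.16327877]
side v 2.78 35.4; scene v 2.8 33.5; both 2.78
[246.65444563 115.40115211]
```

View pics/p6.png

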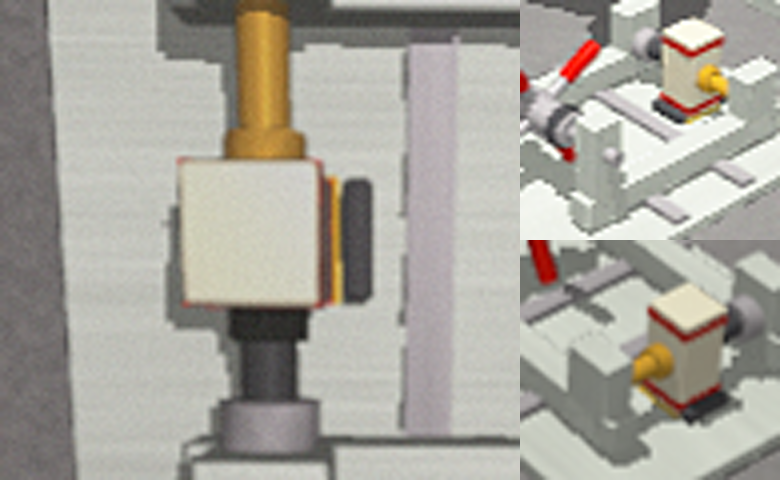

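```bash
python3 - <<'E'
from bench import *
print(observe()["time"]);print(sign_off())
E
```

```text
35.975
the job is handed in; nothing more can be done
None
```

I stood the white banded block upright in the nest and let go of it. I then turned the turnbuckle with two pushes on its red spokes, to about 2.78 rad, and drew the arm clear. The job was handed in at 36 s with the tool force near zero, and no verdict came back.

**Placing:** the last pictures show the block upright between the lips, with the brass nose and the black pad both against it.

**Clamp force:** this is the least certain result, because my two estimates disagree.
- From the breakaway torque of about 0.50–0.55 N m, against 0.35 N m turning free, I get roughly 17–22 N.
- From the angle turned past first touch, about 0.12 rad, I get roughly 33 N.
- Torque rose less per step than the pad's spring should give, probably because the finger slid along the spoke or bent.
- Both values lie inside the wanted 12–50 N.

**One slip on the way:** on the second spoke the finger first caught the sleeve's end face, with about 29 N in total. I backed off and went in lower.

I noticed no contact with the bystanders, though I did not re-measure where they stand.

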